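Change the rotor of the bench rotor mill

ROBOT

A 6-joint arm with a two-finger parallel gripper is mounted at the origin on a cart in front of the work surface, level with it; the furniture and walls round the work are solid. World frame = base frame: x ahead of the robot, y to its left, z up, the work surface at z = 0. Lengths are in m, angles in degrees, forces in N, time in s.
With the tool pointing down it reaches from about 0.35 to 0.875 m from the base axis. Payload 4.2 kg.
Tool frame: the origin (TCP) lies midway between the tips of the shut fingers; the grasp point (between the pads) lies r.pinch_z behind it (r.pinch_z is the distance from the TCP to the grasp point, in m); z points along the fingers, y is the direction in which the jaws open and shut (so a half turn about z gives the same grasp; the last joint's range is limited). The gripper opens to 87 mm and grips with 3 to 60 N. Pads are 19 mm wide; open, the fingers measure 117 mm over their backs; the gripper's body (75 mm by 190 mm) begins 51 mm behind the grasp point.
Start: joints at [-56.001, 22.042, 0.453, 0, -68.411, -14.817], TCP at [0.205, -0.59, 0.223] pointing down, gripper open.
Joint ranges: [-179.83, 179.83], [-69.29, 118.12], [-61.27, 80.66], [-181.25, 117.63], [-171.15, -9.14], [-177.46, 177.46]. Speed limits (degrees/s): [159.86, 159.86, 180, 180, 180, 180].

INTERFACE

Orientations are given as a 3x3 rotation matrix whose columns are the frame's x, y, z axes.
In Python, from station import r gives the robot as it stands. The module is installed in compiled form; this text tells all that it offers.
- The arm moves only by the tool play_rows, never from a script. Its argument "deltas" is a list of rows, each a list of 7 numbers: the shift along the tool's x, y, z in units of 25 mm (1.0 is 25 mm), then the turn, a rotation vector about the tool's x, y, z in units of 5 degrees (1.0 is 5 degrees), then the finger opening in mm, from 0 to 87. In form: [[tx, ty, tz, wx, wy, wz, fingers], ...]. A call has 1 to 12 rows; each row is the pose to reach, as a shift and turn from the pose commanded when the call began, along the tool's axes at that moment; what a row does not reach only later rows make up. A row lasts 1/10 s, in which the tool goes at most 50 mm and 8.59 degrees, less where a joint would pass 70% of its speed; a pose out of reach is approached as far as the arm can. A call with a gripper value outside its range is refused whole. The fingers move at their own pace and stop on an object; the grip force is fixed at half the most. Time passes only in rows, so rows that repeat a pose let the fingers close. It gives the time, the measured TCP pose, the force and the opening at its end, in the units of the state.
- r.sense(): the state, without advancing time (a new reading comes with each control period).
- r.capture(name): name is "side" or "top" or "wrist"; returns a dict with "pixels" (420x560x3 uint8, red, green, blue), "camera_matrix" (3x3 intrinsics, pixels), "R" (3x3) and "t" (3): a world point X has camera coordinates R X + t; the wrist camera has in their place "T_tool_cam" (4x4, takes a point from camera to tool coordinates, whose origin is the TCP and whose axes are the flange's). Camera axes: x right, y down, z forward; pixel columns grow to the right and rows downward; lengths in m; the calibration is good to about 2 mm. A picture is of the moment at which its call begins: read the wrist's pose just before it. There is no depth.
- r.finish_job(): hands the job in, once; it reports no verdict.
Trained networks look in the newest picture that a camera, given by its name, has taken for a name from the list of things; names that differ only in an ending like _2 or _b are one class to them, and where a whole thing is asked for, a point or a joint stands for the part that bears it (a point fixed in the world has none). Each returns a list of dicts, best first, with "score" (0 to 1); they miss things now and then, are a little off and sometimes report something else, mostly with a low value. They report only what shows in the picture. A call takes as long as a camera call.
- r.spot_in(camera, target): "centre" ([x, y, z] in m, in world coordinates, good to about 4 mm: the middle of the surface that is visible of it).
- r.cut_out(camera, target): "region" (420x560 bool, what is visible of it).
The state is a dict: "time_s": time; "joints": joint angles; "joint_velocities": joint speeds; "effort": joint torques, N m; "tcp_pos": TCP position; "ee_rot": TCP orientation; "wrist_force": force on the tool from outside, world axes, zero at the start; "moment": the same for the moment, N m; "gripper_width": opening from 0.0 (shut) to 1.0 (fully open).
Only numpy, scipy, OpenCV 4.12 (cv2) and the standard library are available. Lean on these libraries where they do the work, as an engineer would, in place of code of your own. Each camera call takes 0.05 s, during which the arm holds its last target.

TASK

Change the mill over from its coarse six-tooth rotor to the fine twelve-tooth one. Lift off the cover ring and the ring sieve and park them side by side, flat on the grey parts tray; stand the six-tooth rotor upright in the middle of the scale's pan for weighing; slide the twelve-tooth rotor fully home on the keyed shaft, and put the ring sieve and, on top of it, the cover ring back in their seats. Leave the four-bladed rotor and the steel beaker where they are.

Things in the scene. Friction and masses are not known exactly. Their poses are not given: they have to be found in the camera images.
- mill: Low white bench mill, fixed. Origin: centre of its underside, on the shaft's axis; z up, +x the side of the shaft's only key. Housing reaches 112 mm to the front (-x), 85 mm back, 80 mm to each side; round aluminium deck, 124 mm across, 54 mm above the worktop; on it a round spigot, 50 mm diameter, 4 mm high, with the upright shaft. Only the stack on the shaft is higher than 60 mm.
- mill_seat (a point): Point on the shaft's axis on top of the spigot, 58 mm above the worktop, where a rotor's underside rests; axes as the mill. Above it the shaft is round, 12.5 mm diameter to 23 mm, then tapers to 6 mm at 30 mm. The key reaches 9.5 mm from the axis on +x, is 4.5 mm wide to 11 mm height and narrows to a thin edge at 17 mm. At first rotor_six, ring_sieve and cover_ring are seated here.
- cover_ring: Knurled aluminium collar, uppermost on the mill: 50 mm outside, 31 mm hole, 17 mm high. Origin: centre of the underside, z up. Its lowest 4 mm are a 35 mm neck that drops with 2.5 mm play into the ring sieve's 40 mm hole; seated, its origin is 23 mm above mill_seat, the rotor's boss inside it with 2.5 mm play. Grip the 50 mm outside, 4 to 17 mm above the origin. Any turn about z.
- ring_sieve: Steel ring with perforated wall, 64 mm outside, 57 mm inside, 31 mm high; an inward lip at its top (26 to 31 mm) leaves a 40 mm hole and holds the rotor down. Origin: centre of the underside, z up. Seated, it stands on the deck round the spigot and rotor (3.5 mm play), its origin 4 mm below mill_seat. Grip the 64 mm outside near the top. Any turn about z.
- rotor_six: Coarse steel rotor, six upright teeth on a 50 mm disc, fitted on the mill at first, its boss showing in the cover ring. Teeth 18 mm high; above them a 26 mm boss up to 33 mm with two flats 22 mm apart facing +y and -y: grip these. 15 mm bore right through with one keyway on +x (7.5 mm wide, out to 10.5 mm), seen as a notch in the boss. Origin: centre of the underside, z up.
- rotor_twelve: Fine steel rotor with twelve upright teeth, standing on the worktop; else as rotor_six: 50 mm disc, 18 mm to the tooth tops, boss with flats 22 mm apart facing +y and -y up to 33 mm, bore with the keyway on +x (play 1.25 mm on the shaft, 1.5 mm each side of the key). Origin: centre of the underside, z up. Seated: origin at mill_seat, +x along mill_seat's +x.
- rotor_cross: Steel rotor with four straight blades in a cross, same size and boss as the others, standing on the worktop; not wanted, leave it alone. Origin: centre of the underside, z up.
- parts_tray: Shallow grey plastic parts tray, fixed: 105 mm (its x) by 190 mm (its y), floor 2 mm thick, rolled rim 8 mm high. Origin: centre of the underside, z up.
- scale_pan (a point): Centre of the flat round pan (130 mm diameter, rigid) of the white bench scale, on its upper surface, 52 mm above the worktop. z up. The rest of the scale is lower.
- steel_beaker: Empty steel beaker, 68 mm diameter, 74 mm high, standing loose in front of the mill; not to be disturbed. Origin: centre of the underside, z up.

How it is judged:
By the outcome, as a careful person would: the job done as asked, in the order asked, and still so for the second after the job is handed in, with the robot touching nothing.
It also fails if it takes over 147 s, if anything falls off the work surface, if the arm or the gripper's body presses on something with over 40 N, if the wrist force passes 120 N, or if a joint passes its speed limit or range.

## Working session

There is one attempt and no reset: what is moved stays moved. The work goes in short steps, Python scripts to look and compute and a tool call to move; the robot and the scene stay as the last step left them, time stands still between calls to the robot, and variables do not carry over. Pictures are saved under pics/ and viewed, and the job is handed in when it is done.

Besides the shell and the picture viewer there is one more tool, called after "Emit:" in YAML: its name, and indented under it one key for each argument. play_rows: Moves the arm, as the interface text tells. Its arguments: {"type":"object","properties":{"deltas":{"type":"array","items":{"type":"array","items":{"type":"number"}}}},"required":["deltas"]}

```bash
mkdir -p pics
python3 - <<'E'
from station import r
import cv2,numpy as np
s=r.sense()
print({k:(np.round(v,4).tolist()) for k,v in s.items()}, r.pinch_z)
for c in ['side','top','wrist']:
    d=r.capture(c)
    cv2.imwrite(f'pics/{c}0.png',d['pixels'][:,:,::-1])
    for k in d:
        if k!='pixels': print(c,k,np.round(d[k],4).tolist())
    for n in ['mill','cover_ring','ring_sieve','rotor_six','rotor_twelve','rotor_cross','parts_tray','scale_pan','steel_beaker']:
        try:
            for q in r.spot_in(c,n)[:2]: print(c,n,np.round(q['centre'],3).tolist(),round(q['score'],2))
        except Exception as e: print(c,n,e)
E
```

```text
{'time_s': 0.0, 'joints': [-56.0019, 22.0898, 0.3796, -0.0295, -68.4092, -14.8157], 'joint_velocities': [-0.0407, 0.0386, -0.1001, -0.0313, 0.0882, -0.0215], 'effort': [0.0002, -39.0666, 18.7404, 4.22, 0.011, -0.0002], 'tcp_pos': [0.2052, -0.5897, 0.2215], 'ee_rot': [[-0.9445, -0.3284, -0.0008], [-0.3284, 0.9445, 0.002], [0.0001, 0.0021, -1.0]], 'wrist_force': [0.6047, 0.0895, -0.2423], 'moment': [0.0176, 0.0212, 0.0638], 'gripper_width': 1.0023} 0.0187
side camera_matrix [[402.7137, 0.0, 279.3177], [0.0, 402.7137, 206.9111], [0.0, 0.0, 1.0]]
side R [[0.8326, -0.5533, 0.0276], [-0.1807, -0.3184, -0.9306], [0.5237, 0.7698, -0.365]]
side t [-0.4764, 0.1443, 0.7493]
side mill [0.508, -0.254, 0.041] 0.83
side mill [0.4, -0.398, 0.048] 0.73
side cover_ring [0.59, -0.276, 0.086] 0.62
side ring_sieve [0.584, -0.274, 0.074] 0.6
side rotor_twelve [0.44, -0.213, 0.019] 0.51
side rotor_cross [0.647, -0.063, 0.009] 0.61
side rotor_cross [0.512, -0.256, 0.038] 0.44
side parts_tray [0.41, 0.208, 0.002] 0.64
side steel_beaker [0.398, -0.395, 0.045] 0.83
top camera_matrix [[504.1653, 0.0, 282.3474], [0.0, 504.1653, 211.8185], [0.0, 0.0, 1.0]]
top R [[0.0239, -0.9997, 0.0108], [-0.9909, -0.0251, -0.1323], [0.1325, -0.0075, -0.9912]]
top t [-0.1107, 0.5263, 1.1305]
top mill [0.582, -0.256, 0.052] 0.55
top cover_ring [0.61, -0.27, 0.097] 0.65
top ring_sieve [0.598, -0.252, 0.085] 0.82
top rotor_six [0.613, -0.265, 0.091] 0.5
top rotor_six [0.58, -0.258, 0.048] 0.33
top rotor_twelve [0.434, -0.206, 0.004] 0.78
top rotor_cross [0.648, -0.055, 0.002] 0.65
top parts_tray [0.474, 0.183, 0.004] 0.69
top scale_pan [0.474, 0.185, 0.001] 0.38
top steel_beaker [0.408, -0.399, 0.019] 0.7
wrist camera_matrix [[350.4701, 0.0, 275.8289], [0.0, 350.4701, 209.5955], [0.0, 0.0, 1.0]]
wrist T_tool_cam [[-0.0, -0.9674, -0.2531, 0.0692], [1.0, -0.0, 0.0, 0.0007], [-0.0, -0.2531, 0.9674, -0.1618], [0.0, 0.0, 0.0, 1.0]]
```

View pics/side0.png

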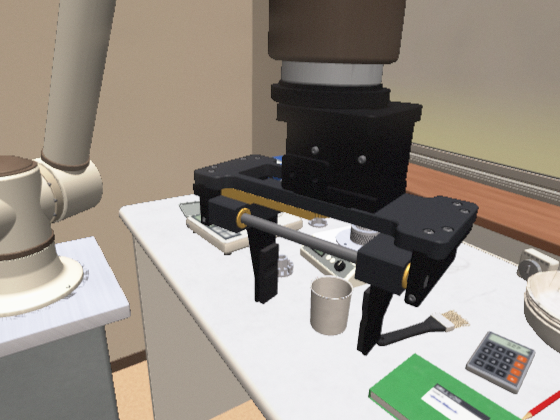

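View pics/top0.png

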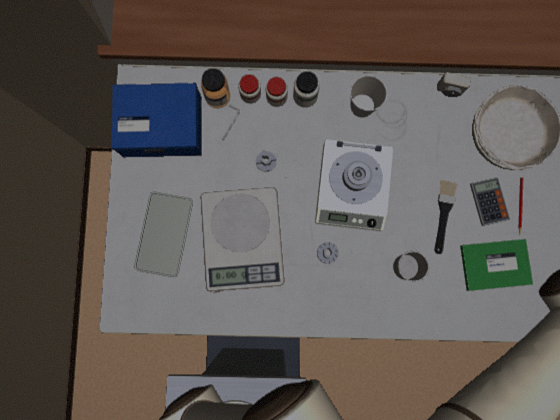

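View pics/wrist0.png

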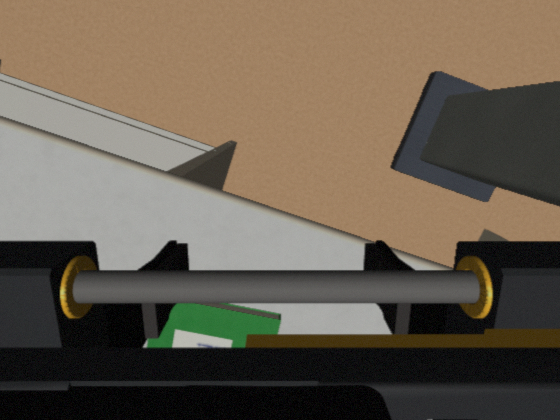

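```bash
cat > h.py <<'E'
from station import r
import cv2,numpy as np
np.set_printoptions(precision=4,suppress=True)
def backproj(d,uv,z):
    K=np.array(d['camera_matrix']);R=np.array(d['R']);t=np.array(d['t'])
    ray=R.T@np.linalg.inv(K)@np.array([uv[0],uv[1],1.]); C=-R.T@t
    return C+ray*(z-C[2])/ray[2]
def proj(d,X):
    K=np.array(d['camera_matrix']);R=np.array(d['R']);t=np.array(d['t'])
    c=(R@np.atleast_2d(X).T).T+t; p=(K@c.T).T
    return p[:,:2]/p[:,2:]
def wristcam():
    s=r.sense(); d=r.capture('wrist')
    T=np.eye(4);T[:3,:3]=s['ee_rot'];T[:3,3]=s['tcp_pos']
    W=T@np.array(d['T_tool_cam'])
    d['R']=W[:3,:3].T; d['t']=-W[:3,:3].T@W[:3,3]
    return d,s
def circ(c,rad,n=48):
    a=np.linspace(0,2*np.pi,n); return np.c_[c[0]+rad*np.cos(a),c[1]+rad*np.sin(a),np.full(n,c[2])]
def crop(d,box,f,name,polys=()):
    x0,y0,x1,y1=box
    im=cv2.resize(d['pixels'][y0:y1,x0:x1,::-1],None,fx=f,fy=f,interpolation=cv2.INTER_CUBIC)
    cols=[(0,255,0),(0,0,255),(255,0,255),(255,255,0),(0,255,255)]
    for i,P in enumerate(polys):
        p=(proj(d,P)-[x0,y0]+.5)*f-.5
        cv2.polylines(im,[np.round(p*8).astype(np.int32)],False,cols[i%5],1,cv2.LINE_AA,3)
    cv2.imwrite(f'pics/{name}.png',im)
E
python3 - <<'E'
from h import *
d=r.capture('top')
crop(d,(300,125,410,280),3.8,'mill_a')
crop(d,(125,140,295,300),3.7,'tray_a')
for n in ['rotor_twelve','rotor_cross','steel_beaker','parts_tray','scale_pan','mill','cover_ring','ring_sieve']:
    for q in r.cut_out('top',n)[:2]:
        m=np.array(q['region'],np.uint8); ys,xs=np.nonzero(m); print(n,q['score'],xs.mean(),ys.mean(),xs.min(),xs.max(),ys.min(),ys.max())
E
```

```text
rotor_twelve 0.86 327.1142857142857 252.20285714285714 317 337 242 262
rotor_twelve 0.48 355.0625 179.9921875 343 372 162 190
rotor_cross 0.54 266.0394736842105 160.9703947368421 257 275 151 171
steel_beaker 0.92 411.25393258426965 265.8752808988764 393 428 251 282
steel_beaker 0.26 358.3 173.55384615384617 352 365 168 179
parts_tray 0.87 163.4460028050491 233.84852734922862 135 192 192 276
mill 0.82 353.5643507972665 185.7661351556568 315 392 139 231
cover_ring 0.75 357.10526315789474 172.2280701754386 348 367 163 183
ring_sieve 0.74 353.908256880734 179.74311926605503 342 372 161 190
ring_sieve 0.34 359.4214285714286 172.8892857142857 348 370 162 184
```

View pics/mill_a.png

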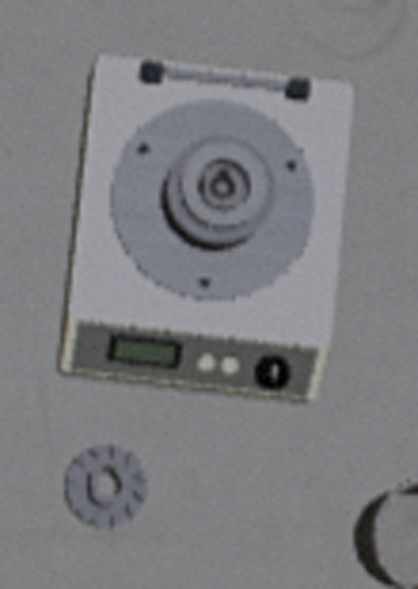

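View pics/tray_a.png

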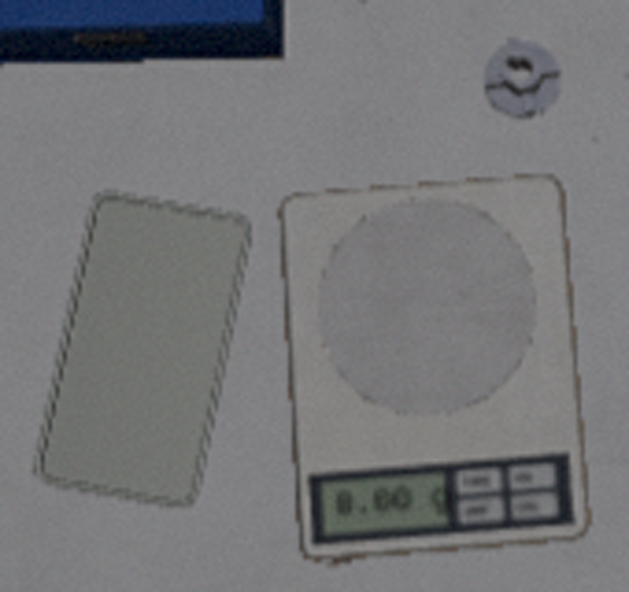

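Run:
```python
from h import *
d=r.capture('top')
g=lambda p:(300+(p[0]+.5)/3.8-.5,125+(p[1]+.5)/3.8-.5)
g2=lambda p:(125+(p[0]+.5)/3.7-.5,140+(p[1]+.5)/3.7-.5)
L=[backproj(d,g(p),.054)[:2] for p in [(97,55),(353,85),(62,355),(320,385)]]
print('mill corners',L)
ang=lambda a,b:np.degrees(np.arctan2(*(a-b)[::-1]))
print(ang(L[0],L[2]),ang(L[1],L[3]))
c=backproj(d,g((212,199.5)),.054);print('deck',c)
T=[backproj(d,g2(p),.008)[:2] for p in [(97,190),(250,215),(193,507),(36,482)]]
print('tray',T,np.mean(T,0),ang(T[0],T[3]),ang(T[1],T[2]),[np.linalg.norm(T[i]-T[i-1]) for i in range(4)])
p=backproj(d,g2((428,306)),.052);print('pan',p)
rt=backproj(d,g((105,486)),.018);print('r12',rt)
rc=backproj(d,g2((522,78)),.018);print('rc',rc)
sy=-np.radians(5)
A=np.array([np.cos(sy),np.sin(sy)]);B=np.array([-A[1],A[0]])
pc=backproj(d,g((222,183)),.098);print('cover top',pc)
box=np.array([[85,80],[85,-80],[-112,-80],[-112,80],[85,80]])*1e-3
H=np.c_[c[:2]+box[:,:1]*A+box[:,1:]*B,np.full(5,.054)]
cc=lambda z:np.array([c[0],c[1],z])
crop(d,(300,125,410,280),3.8,'mill_b',[circ(cc(.054),.062),H,circ(cc(.085),.032),circ(cc(.098),.025),circ(rt,.025)])
tm=np.mean(T,0)
crop(d,(125,140,295,300),3.7,'tray_b',[circ(p,.065),np.c_[T+T[:1],np.full(5,.008)],circ(rc,.025)])
```

```text
mill corners [array([ 0.6993, -0.1929]), array([ 0.6846, -0.3496]), array([ 0.514 , -0.1743]), array([ 0.4999, -0.3289])]
-5.739661532659703 -6.394840670843179
deck [ 0.6111 -0.2637  0.054 ]
tray [array([0.5745, 0.2154]), array([0.5608, 0.1167]), array([0.3744, 0.1436]), array([0.3876, 0.2428])] [0.4743 0.1796] -8.32783923454138 -8.20843929785819 [np.float64(0.18888206530383483), np.float64(0.09968332214026092), np.float64(0.1883094347119781), np.float64(0.10008154288751113)]
pan [ 0.5001 -0.0027  0.052 ]
r12 [ 0.4384 -0.2045  0.018 ]
rc [ 0.6528 -0.0553  0.018 ]
cover top [ 0.6119 -0.2627  0.098 ]
```

View pics/mill_b.png

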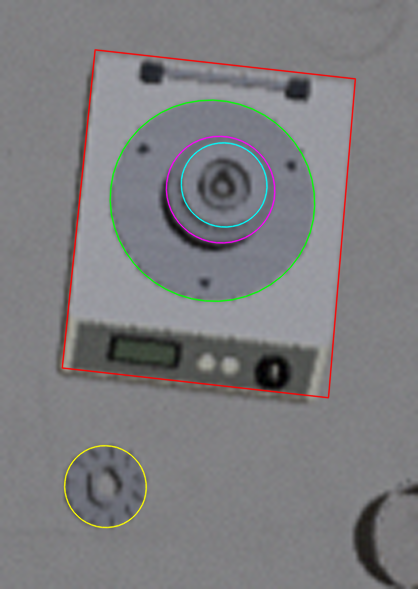

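View pics/tray_b.png

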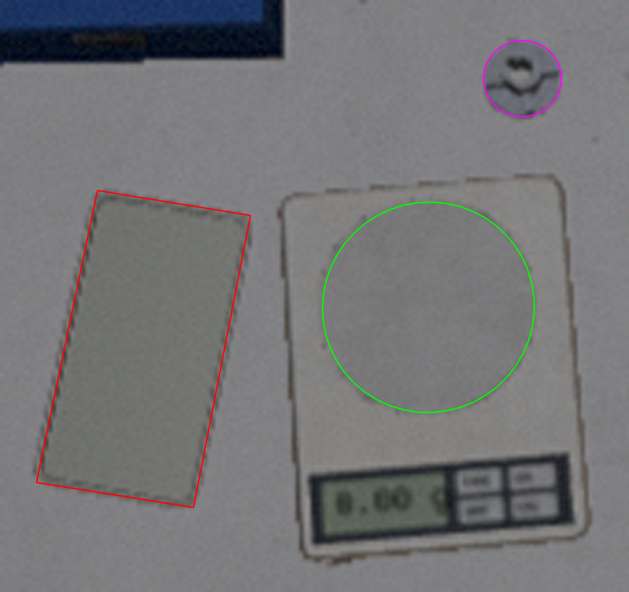

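```bash
cat >> h.py <<'E'
from scipy.spatial.transform import Rotation as Ro
def goto(x,y,z,yd,s=None):
    "delta row (from the present measured pose) to tool-down pose with tool y along world angle yd"
    s=s or r.sense(); R0=np.array(s['ee_rot']);p0=np.array(s['tcp_pos'])
    a=np.radians(yd);Y=np.array([np.cos(a),np.sin(a),0]);Z=np.array([0,0,-1.]);X=np.cross(Y,Z)
    Rt=np.c_[X,Y,Z]
    dt=R0.T@(np.array([x,y,z])-p0)/0.025
    w=np.degrees(Ro.from_matrix(R0.T@Rt).as_rotvec())/5
    print('goto',np.round(np.r_[dt,w],3).tolist(),'t',round(float(s['time_s']),2))
def st():
    s=r.sense(); R=np.array(s['ee_rot'])
    print('t',round(float(s['time_s']),2),'p',np.round(s['tcp_pos'],4),'ydir',round(float(np.degrees(np.arctan2(R[1,1],R[0,1]))),2),'z',np.round(R[:,2],3),'F',np.round(s['wrist_force'],1),'w',round(float(s['gripper_width'])*87,1),'j6',round(float(s['joints'][5]),1))
    return s
E
python3 - <<'E'
from h import *
d=r.capture('top')
# rotor twelve view first: tcp above between
goto(0.6115,-0.263,0.215,84.3)
goto(0.56,-0.24,0.24,84.3)
print(backproj(d,(200,155),.1),backproj(d,(115,155),.1))
E
```

```text
goto [-19.644, 7.026, 0.302, 0.0, 0.0, 4.976] t 2.05
goto [-18.001, 8.572, -0.698, 0.0, 0.0, 4.976] t 2.05
[0.6425 0.088  0.1   ] [0.6375 0.2754 0.1   ]
```

Emit:
play_rows:
  deltas:
    - [-19.64, 7.03, 0.3, 0, 0, 4.98, 87]
    - [-19.64, 7.03, 0.3, 0, 0, 4.98, 87]
    - [-19.64, 7.03, 0.3, 0, 0, 4.98, 87]
    - [-19.64, 7.03, 0.3, 0, 0, 4.98, 87]
    - [-19.64, 7.03, 0.3, 0, 0, 4.98, 87]
    - [-19.64, 7.03, 0.3, 0, 0, 4.98, 87]
    - [-19.64, 7.03, 0.3, 0, 0, 4.98, 87]
    - [-19.64, 7.03, 0.3, 0, 0, 4.98, 87]
    - [-19.64, 7.03, 0.3, 0, 0, 4.98, 87]
    - [-19.64, 7.03, 0.3, 0, 0, 4.98, 87]
    - [-19.64, 7.03, 0.3, 0, 0, 4.98, 87]
    - [-19.64, 7.03, 0.3, 0, 0, 4.98, 87]

```text
time_s: 3.25
tcp_pos: [0.6143, -0.2599, 0.214]
ee_rot: [[-0.995, 0.095, -0.0], [0.095, 0.995, 0.0], [0.0, 0.0, -1.0]]
wrist_force: [-0.8, 0.4, 0.6]
gripper_width: 1.0
```

Run:
```python
from h import *
st()
d,s=wristcam()
cv2.imwrite('pics/w1.png',d['pixels'][:,:,::-1])
goto(0.6115,-0.263,0.215,84.3)
```

```text
t 3.25 p [ 0.6143 -0.2599  0.214 ] ydir 84.55 z [-0.  0. -1.] F [-0.8  0.4  0.6] w 87.0 j6 -86.4
goto [0.038, -0.073, -0.031, 0.001, -0.011, 0.031] t 3.3
```

View pics/w1.png

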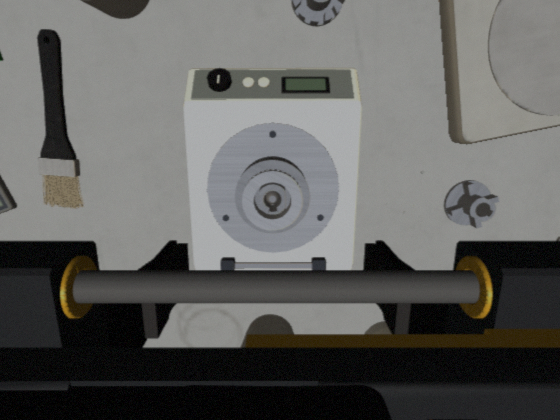

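Run:
```python
from h import *
s=st(); print(np.round(s['joints'],1))
d,s=wristcam()
c=np.array([.6112,-.2635])
for z in (0,): pass
cc=lambda z:np.array([c[0],c[1],z])
crop(d,(180,60,370,280),2.7,'w1b',[circ(cc(.054),.062),circ(cc(.085),.032),circ(cc(.098),.025),circ(cc(.098),.0155)])
crop(d,(230,140,320,250),6,'w1c')
```

```text
t 3.3 p [ 0.6126 -0.2613  0.2142] ydir 84.46 z [-0.001  0.    -1.   ] F [-0.2 -0.2 -0.4] w 86.9 j6 -86.3
[ -9.2  26.4   6.2  -0.  -69.8 -86.3]
```

View pics/w1b.png

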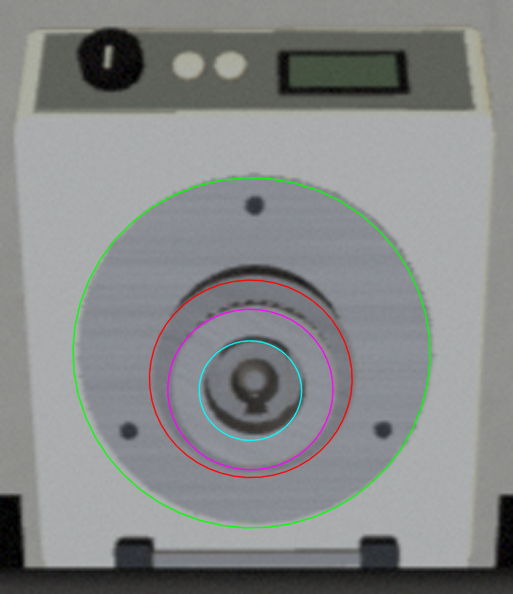

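View pics/w1c.png

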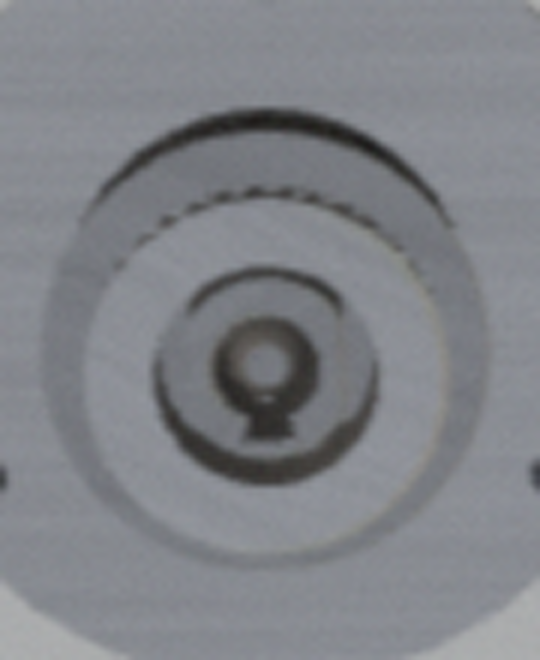

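Emit:
play_rows:
  deltas:
    - [0, 0, 0, 0, 0, 0, 87]

```text
time_s: 3.45
tcp_pos: [0.6106, -0.2636, 0.2151]
ee_rot: [[-0.995, 0.1, -0.0], [0.1, 0.995, -0.0], [0.0, -0.0, -1.0]]
wrist_force: [-0.3, 0.3, 0.2]
gripper_width: 1.0
```

Run:
```python
from h import *
s=st()
d,s=wristcam()
g=cv2.cvtColor(d['pixels'],cv2.COLOR_RGB2GRAY)
c=np.array([.6112,-.2635])
cc=lambda z:np.array([c[0],c[1],z])
crop(d,(180,60,370,280),2.7,'w2b',[circ(cc(.054),.062),circ(cc(.085),.032),circ(cc(.098),.025),circ(cc(.091),.013)])
goto(.6115,-.263,.0865,84.3)
```

```text
t 3.45 p [ 0.6106 -0.2636  0.2151] ydir 84.24 z [-0. -0. -1.] F [-0.3  0.3  0.2] w 87.0 j6 -86.3
goto [-0.036, 0.037, 5.152, -0.001, -0.001, -0.018] t 3.5
```

View pics/w2b.png

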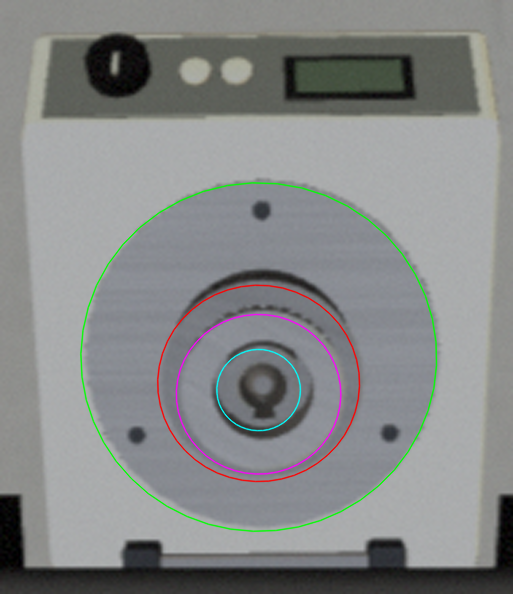

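Run:
```python
from h import *
import numpy as np
d,s=wristcam()
g=lambda p:(180+(p[0]+.5)/2.7-.5,60+(p[1]+.5)/2.7-.5)
P=np.array([backproj(d,g(p),.054)[:2] for p in [(261.5,210.5),(137,435),(390,433)]])
print(P, P.mean(0))
m=(P[1]+P[2])/2-P[0]; print(np.degrees(np.arctan2(m[1],m[0])))
y=P[2]-P[1]; print(np.degrees(np.arctan2(y[1],y[0]))-90, np.linalg.norm(P-P.mean(0),axis=1))
# key notch direction: boss centre -> notch in 6x crop of w1c not used
st()
```

```text
[[ 0.5587 -0.2574]
 [ 0.6322 -0.3093]
 [ 0.6406 -0.2197]] [ 0.6105 -0.2621]
-5.250610320499826
-5.3200275747697106 [0.052 0.052 0.052]
t 3.55 p [ 0.6105 -0.264   0.2154] ydir 84.19 z [ 0. -0. -1.] F [-0.5  0.1 -0.6] w 86.9 j6 -86.3
```

Emit:
play_rows:
  deltas:
    - [-0.02, 0.03, 1.5, 0, 0, -0.02, 87]
    - [-0.02, 0.03, 3.0, 0, 0, -0.02, 87]
    - [-0.02, 0.03, 4.2, 0, 0, -0.02, 87]
    - [-0.02, 0.03, 4.8, 0, 0, -0.02, 87]
    - [-0.02, 0.03, 5.12, 0, 0, -0.02, 87]
    - [-0.02, 0.03, 5.12, 0, 0, -0.02, 87]
    - [-0.02, 0.03, 5.12, 0, 0, -0.02, 87]

```text
time_s: 4.25
tcp_pos: [0.6124, -0.2629, 0.0884]
ee_rot: [[-0.995, 0.098, 0.002], [0.098, 0.995, -0.001], [-0.002, -0.001, -1.0]]
wrist_force: [-0.3, 0.1, 0.3]
gripper_width: 1.001
```

Run:
```python
from h import *
s=st()
d=r.capture('side'); cv2.imwrite('pics/s3.png',d['pixels'][:,:,::-1]); crop(d,(280,150,480,320),3.8,'s3b')
```

```text
t 4.25 p [ 0.6124 -0.2629  0.0884] ydir 84.36 z [ 0.002 -0.001 -1.   ] F [-0.3  0.1  0.3] w 87.1 j6 -86.3
```

View pics/s3b.png

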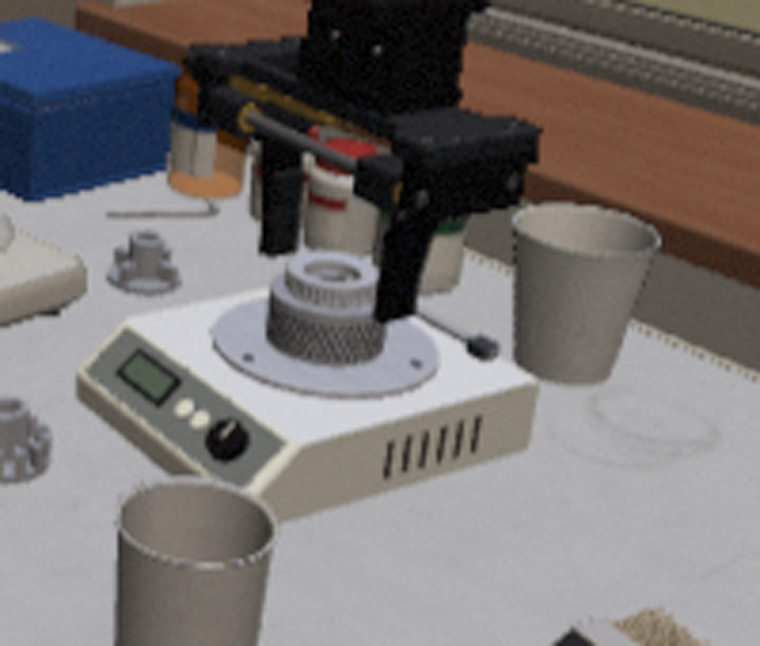

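Emit:
play_rows:
  deltas:
    - [0, 0, 0.02, 0, 0, 0.08, 70]
    - [0, 0, 0.02, 0, 0, 0.08, 55]
    - [0, 0, 0.02, 0, 0, 0.08, 40]
    - [0, 0, 0.02, 0, 0, 0.08, 40]
    - [0, 0, 0.02, 0, 0, 0.08, 40]
    - [0, 0, 0.02, 0, 0, 0.08, 40]

```text
time_s: 4.9
tcp_pos: [0.612, -0.2622, 0.0866]
ee_rot: [[-0.994, 0.105, -0.0], [0.105, 0.994, -0.0], [0.0, -0.0, -1.0]]
wrist_force: [-0.1, 0.3, 0.0]
gripper_width: 0.57
```

Run:
```python
from h import *
s=st()
```

```text
t 4.9 p [ 0.612  -0.2622  0.0866] ydir 83.99 z [-0. -0. -1.] F [-0.1  0.3  0. ] w 49.6 j6 -86.7
```

Run:
```python
from h import *
goto(.612,-.2622,.16,84.2)
goto(.5185,.1735,.16,81.7)
```

```text
goto [-0.001, 0.001, -2.937, -0.0, -0.0, -0.043] t 4.9
goto [5.544, 16.942, -2.937, -0.0, -0.0, 0.457] t 4.9
```

Emit:
play_rows:
  deltas:
    - [0, 0, -0.3, 0, 0, 0, 40]
    - [0, 0, -1.2, 0, 0, 0, 40]
    - [0, 0, -2.94, 0, 0, 0, 40]
    - [0, 0, -2.94, 0, 0, 0, 40]
    - [0.6, 1.9, -2.94, 0, 0, 0.1, 40]
    - [1.2, 3.8, -2.94, 0, 0, 0.2, 40]
    - [1.9, 5.7, -2.94, 0, 0, 0.3, 40]
    - [2.5, 7.6, -2.94, 0, 0, 0.4, 40]
    - [3.1, 9.5, -2.94, 0, 0, 0.46, 40]
    - [3.7, 11.4, -2.94, 0, 0, 0.46, 40]
    - [4.4, 13.3, -2.94, 0, 0, 0.46, 40]
    - [4.9, 14.9, -2.94, 0, 0, 0.46, 40]

```text
time_s: 6.1
tcp_pos: [0.5282, 0.1233, 0.1605]
ee_rot: [[-0.99, 0.144, 0.001], [0.144, 0.99, 0.001], [-0.001, 0.001, -1.0]]
wrist_force: [0.8, -0.1, -0.1]
gripper_width: 0.57
```

Run:
```python
from h import *
s=st()
goto(.5185,.1735,.12,81.7)
goto(.5185,.1735,.0078,81.7)
d,s=wristcam()
cv2.imwrite('pics/w4.png',d['pixels'][:,:,::-1])
```

```text
t 6.1 p [0.5282 0.1233 0.1605] ydir 81.74 z [ 0.001  0.001 -1.   ] F [ 0.8 -0.1 -0.1] w 49.6 j6 -128.5
goto [0.673, 1.932, 1.622, 0.007, 0.006, 0.008] t 6.1
goto [0.676, 1.929, 6.11, 0.007, 0.006, 0.008] t 6.1
```

View pics/w4.png

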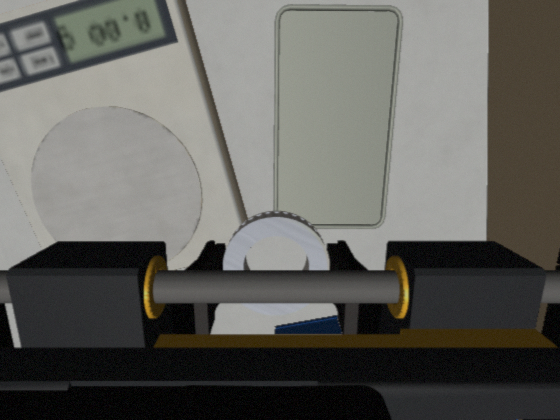

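Emit:
play_rows:
  deltas:
    - [0.6, 1.7, 0.5, 0, 0, 0, 40]
    - [0.67, 1.93, 1.7, 0, 0, 0, 40]
    - [0.67, 1.93, 3.2, 0, 0, 0, 40]
    - [0.67, 1.93, 4.5, 0, 0, 0, 40]
    - [0.67, 1.93, 5.3, 0, 0, 0, 40]
    - [0.67, 1.93, 5.7, 0, 0, 0, 40]
    - [0.67, 1.93, 5.95, 0, 0, 0, 40]
    - [0.67, 1.93, 6.05, 0, 0, 0, 40]
    - [0.67, 1.93, 6.08, 0, 0, 0, 40]

```text
time_s: 7.05
tcp_pos: [0.5202, 0.1715, 0.0088]
ee_rot: [[-0.989, 0.145, 0.001], [0.145, 0.989, 0.001], [-0.001, 0.001, -1.0]]
wrist_force: [-0.6, 0.2, -1.2]
gripper_width: 0.567
```

Run:
```python
from h import *
s=st()
```

```text
t 7.05 p [0.5202 0.1715 0.0088] ydir 81.69 z [ 0.001  0.001 -1.   ] F [-0.6  0.2 -1.2] w 49.3 j6 -133.5
```

Emit:
play_rows:
  deltas:
    - [0, 0, 0.02, 0, 0, 0, 40]
    - [0, 0, 0.04, 0, 0, 0, 40]
    - [0, 0, 0.04, 0, 0, 0, 40]

```text
time_s: 7.35
tcp_pos: [0.5198, 0.1713, 0.0076]
ee_rot: [[-0.989, 0.145, 0.001], [0.145, 0.989, 0.001], [-0.001, 0.001, -1.0]]
wrist_force: [-1.2, 0.9, -0.8]
gripper_width: 0.571
```

Run:
```python
from h import *
s=st()
```

```text
t 7.35 p [0.5198 0.1713 0.0076] ydir 81.68 z [ 0.001  0.001 -1.   ] F [-1.2  0.9 -0.8] w 49.7 j6 -133.5
```

Emit:
play_rows:
  deltas:
    - [0, 0, 0.01, 0, 0, 0, 56]
    - [0, 0, 0.01, 0, 0, 0, 64]
    - [0, 0, 0.01, 0, 0, 0, 64]
    - [0, 0, -0.5, 0, 0, 0, 64]
    - [0, 0, -1.5, 0, 0, 0, 64]
    - [0, 0, -3.0, 0, 0, 0, 64]
    - [0, 0, -4.5, 0, 0, 0, 70]
    - [0, 0, -6.0, 0, 0, 0, 87]

```text
time_s: 8.15
tcp_pos: [0.5194, 0.171, 0.1596]
ee_rot: [[-0.99, 0.145, 0.001], [0.145, 0.99, 0.0], [-0.001, 0.0, -1.0]]
wrist_force: [0.4, 0.1, -0.8]
gripper_width: 0.829
```

Run:
```python
from h import *
s=st()
goto(.6115,-.2626,.20,84.5)
d=r.capture('top'); crop(d,(125,140,295,300),3.7,'t5')
```

```text
t 8.15 p [0.5194 0.171  0.1596] ydir 81.69 z [ 0.001  0.    -1.   ] F [ 0.4  0.1 -0.8] w 72.1 j6 -133.5
goto [-6.152, -16.631, -1.619, 0.005, 0.009, -0.562] t 8.15
```

View pics/t5.png

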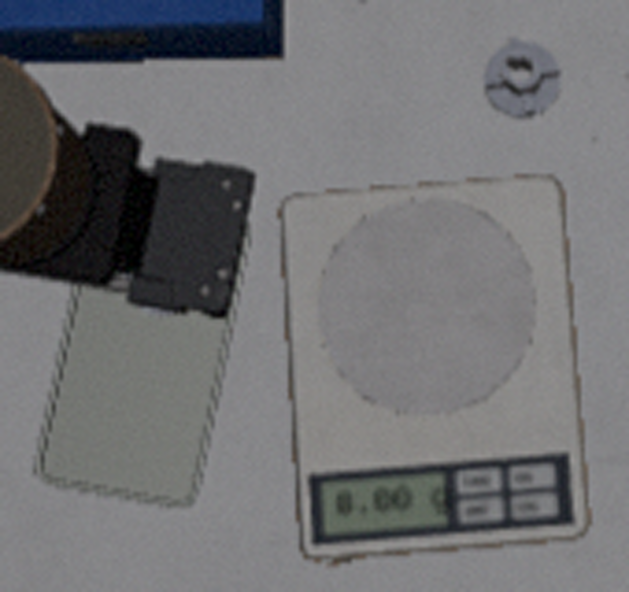

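Go back to the mill.

Emit:
play_rows:
  deltas:
    - [-0.6, -1.7, -0.6, 0, 0, 0, 87]
    - [-1.2, -3.4, -1, 0, 0, -0.1, 87]
    - [-1.9, -5.2, -1, 0, 0, -0.2, 87]
    - [-2.5, -7, -1, 0, 0, -0.3, 87]
    - [-3.2, -8.8, -1, 0, 0, -0.4, 87]
    - [-3.8, -10.5, -1, 0, 0, -0.56, 87]
    - [-4.5, -12.2, -1, 0, 0, -0.56, 87]
    - [-5.1, -14, -1, 0, 0, -0.56, 87]
    - [-5.7, -15.5, -1, 0, 0, -0.56, 87]
    - [-6.15, -16.6, -1, 0, 0, -0.56, 87]
    - [-6.15, -16.63, -1, 0, 0, -0.56, 87]
    - [-6.15, -16.63, -1, 0, 0, -0.56, 87]

```text
time_s: 9.4
tcp_pos: [0.6112, -0.263, 0.1821]
ee_rot: [[-0.995, 0.098, -0.0], [0.098, 0.995, 0.0], [0.0, 0.0, -1.0]]
wrist_force: [-0.9, -0.1, -0.0]
gripper_width: 1.001
```

Run:
```python
from h import *
s=st()
d=r.capture('top'); crop(d,(125,140,295,300),3.7,'t6')
d,s=wristcam(); cc=lambda z:np.array([.6108,-.2627,z])
crop(d,(180,100,380,280),3.8,'w6',[circ(cc(.085),.032),circ(cc(.085),.02),circ(cc(.091),.013)])
goto(.6108,-.2627,.066,84.5)
```

```text
t 9.4 p [ 0.6112 -0.263   0.1821] ydir 84.39 z [-0.  0. -1.] F [-0.9 -0.1 -0. ] w 87.1 j6 -86.2
goto [0.018, -0.044, 4.658, 0.002, 0.001, 0.004] t 9.5
```

View pics/t6.png

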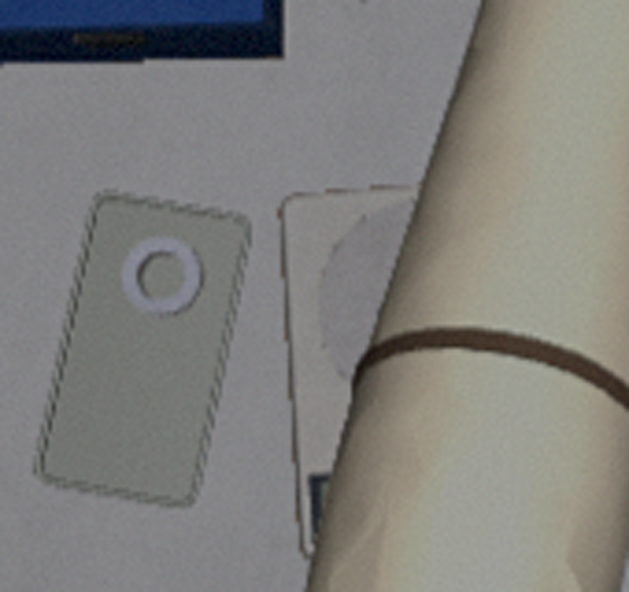

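View pics/w6.png

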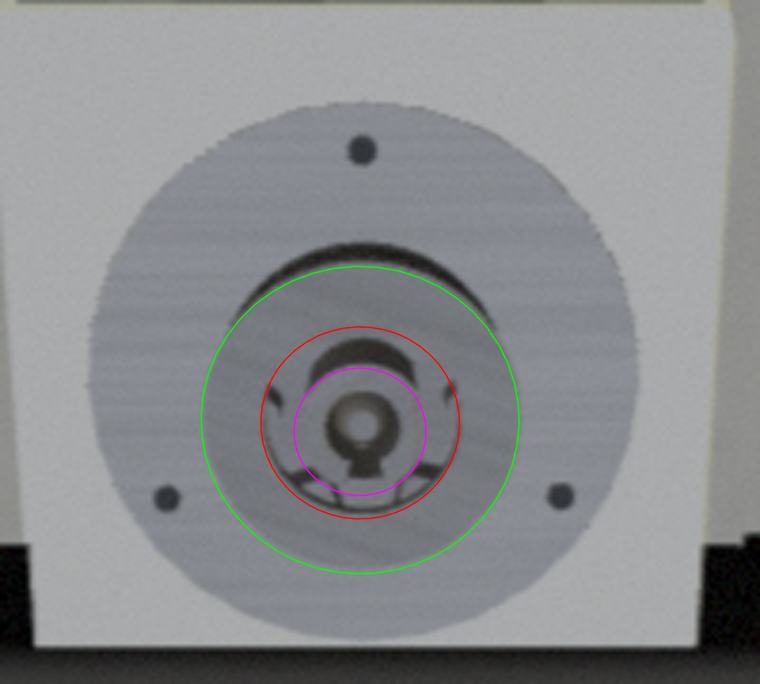

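Emit:
play_rows:
  deltas:
    - [0, -0.02, 1.5, 0, 0, 0, 87]
    - [0.01, -0.03, 3.0, 0, 0, 0, 87]
    - [0.01, -0.03, 4.0, 0, 0, 0, 87]
    - [0.01, -0.03, 4.5, 0, 0, 0, 87]
    - [0.01, -0.03, 4.65, 0, 0, 0, 87]
    - [0.01, -0.03, 4.65, 0, 0, 0, 70]
    - [0.01, -0.03, 4.65, 0, 0, 0, 55]
    - [0.01, -0.03, 4.65, 0, 0, 0, 55]
    - [0.01, -0.03, 4.65, 0, 0, 0, 55]
    - [0.01, -0.03, 4.65, 0, 0, 0, 55]
    - [0.01, -0.03, 4.65, 0, 0, 0, 55]

```text
time_s: 10.6
tcp_pos: [0.612, -0.2633, 0.0672]
ee_rot: [[-0.995, 0.096, 0.002], [0.096, 0.995, -0.001], [-0.002, -0.0, -1.0]]
wrist_force: [-0.6, 1.3, 6.3]
gripper_width: 0.746
```

Run:
```python
from h import *
s=st()
goto(.4325,.186,.166,81.7)
```

```text
t 10.6 p [ 0.612  -0.2633  0.0672] ydir 84.5 z [ 0.002 -0.001 -1.   ] F [-0.6  1.3  6.3] w 64.9 j6 -86.1
goto [8.86, 17.198, -3.977, -0.004, 0.025, 0.561] t 10.6
```

Emit:
play_rows:
  deltas:
    - [0, 0, -0.3, 0, 0, 0, 55]
    - [0, 0, -1, 0, 0, 0, 55]
    - [0, 0, -2, 0, 0, 0, 55]
    - [0, 0, -3.3, 0, 0, 0, 55]
    - [0, 0, -4.0, 0, 0, 0, 55]
    - [0.9, 1.8, -4.0, 0, 0, 0.1, 55]
    - [1.8, 3.5, -4.0, 0, 0, 0.2, 55]
    - [2.7, 5.2, -4.0, 0, 0, 0.3, 55]
    - [3.6, 7.0, -4.0, 0, 0, 0.4, 55]
    - [4.5, 8.7, -4.0, 0, 0, 0.56, 55]
    - [5.4, 10.5, -4.0, 0, 0, 0.56, 55]
    - [6.3, 12.2, -4.0, 0, 0, 0.56, 55]

```text
time_s: 11.8
tcp_pos: [0.4825, 0.057, 0.1657]
ee_rot: [[-0.989, 0.145, -0.0], [0.145, 0.989, -0.0], [0.0, -0.0, -1.0]]
wrist_force: [-0.1, 0.2, -0.9]
gripper_width: 0.744
```

Run:
```python
from h import *
s=st()
goto(.4325,.186,.015,81.7)
```

```text
t 11.8 p [0.4825 0.057  0.1657] ydir 81.65 z [-0. -0. -1.] F [-0.1  0.2 -0.9] w 64.7 j6 -124.3
goto [2.723, 4.817, 6.029, -0.002, -0.005, -0.01] t 11.8
```

Emit:
play_rows:
  deltas:
    - [0.9, 1.7, 0.2, 0, 0, 0, 55]
    - [1.8, 3.4, 0.6, 0, 0, 0, 55]
    - [2.5, 4.6, 1.4, 0, 0, 0, 55]
    - [2.72, 4.82, 2.7, 0, 0, 0, 55]
    - [2.72, 4.82, 4.2, 0, 0, 0, 55]
    - [2.72, 4.82, 5.2, 0, 0, 0, 55]
    - [2.72, 4.82, 5.7, 0, 0, 0, 55]
    - [2.72, 4.82, 5.9, 0, 0, 0, 55]
    - [2.72, 4.82, 6.0, 0, 0, 0, 55]
    - [2.72, 4.82, 6.02, 0, 0, 0, 55]

```text
time_s: 12.8
tcp_pos: [0.4343, 0.1848, 0.0157]
ee_rot: [[-0.989, 0.145, 0.001], [0.145, 0.989, 0.0], [-0.001, 0.001, -1.0]]
wrist_force: [0.3, -0.0, -0.3]
gripper_width: 0.744
```

Run:
```python
from h import *
s=st()
d=r.capture('side'); crop(d,(120,130,340,290),3.6,'s7')
```

```text
t 12.8 p [0.4343 0.1848 0.0157] ydir 81.67 z [ 0.001  0.    -1.   ] F [ 0.3 -0.  -0.3] w 64.7 j6 -141.2
```

View pics/s7.png

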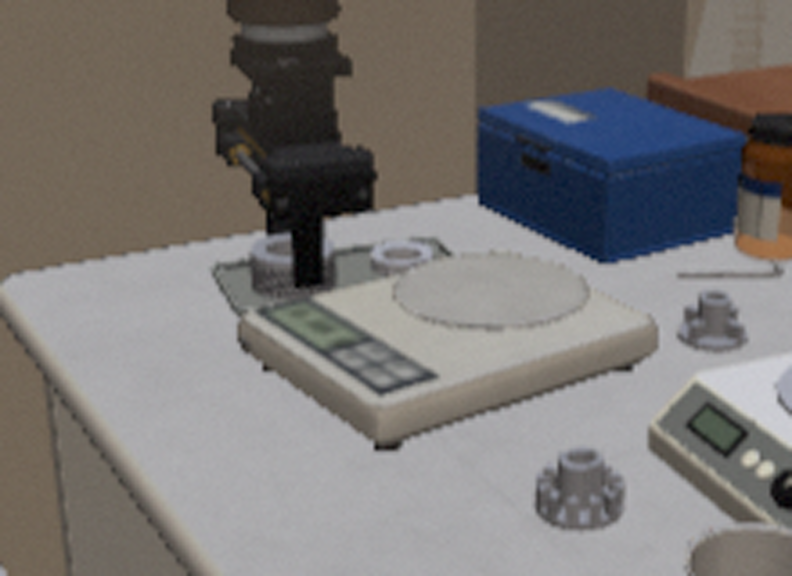

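Down a little more until contact, then release.

Emit:
play_rows:
  deltas:
    - [0, 0, 0.02, 0, 0, 0, 55]
    - [0, 0, 0.04, 0, 0, 0, 55]
    - [0, 0, 0.06, 0, 0, 0, 55]
    - [0, 0, 0.06, 0, 0, 0, 55]

```text
time_s: 13.25
tcp_pos: [0.4344, 0.185, 0.0151]
ee_rot: [[-0.99, 0.144, 0.001], [0.144, 0.99, 0.001], [-0.001, 0.001, -1.0]]
wrist_force: [-3.1, -0.6, 7.9]
gripper_width: 0.743
```

Run:
```python
from h import *
s=st()
```

```text
t 13.25 p [0.4344 0.185  0.0151] ydir 81.7 z [ 0.001  0.001 -1.   ] F [-3.1 -0.6  7.9] w 64.7 j6 -141.2
```

Emit:
play_rows:
  deltas:
    - [0, 0, 0.03, 0, 0, 0, 70]
    - [0, 0, 0.0, 0, 0, 0, 80]
    - [0, 0, 0.0, 0, 0, 0, 80]
    - [0, 0, -0.5, 0, 0, 0, 80]
    - [0, 0, -1.5, 0, 0, 0, 80]
    - [0, 0, -3.0, 0, 0, 0, 80]
    - [0, 0, -4.5, 0, 0, 0, 60]
    - [0, 0, -6.0, 0, 0, 0, 45]
    - [0, 0, -6.5, 0, 0, 0, 45]

```text
time_s: 14.15
tcp_pos: [0.4357, 0.1858, 0.1805]
ee_rot: [[-0.99, 0.144, 0.006], [0.144, 0.99, 0.005], [-0.006, 0.005, -1.0]]
wrist_force: [0.4, 0.2, 0.4]
gripper_width: 0.733
```

Run:
```python
from h import *
s=st()
goto(.6108,-.2627,.18,84.5)
```

```text
t 14.15 p [0.4357 0.1858 0.1805] ydir 81.72 z [ 0.006  0.005 -1.   ] F [0.4 0.2 0.4] w 63.7 j6 -141.2
goto [-9.515, -16.746, -0.018, 0.06, 0.067, -0.556] t 14.15
```

Emit:
play_rows:
  deltas:
    - [-0.8, -1.5, 0, 0, 0, 0, 45]
    - [-1.7, -3, 0, 0, 0, -0.1, 45]
    - [-2.6, -4.6, 0, 0, 0, -0.2, 45]
    - [-3.5, -6.2, 0, 0, 0, -0.3, 45]
    - [-4.4, -7.8, 0, 0, 0, -0.4, 45]
    - [-5.3, -9.4, 0, 0, 0, -0.5, 45]
    - [-6.2, -11, 0, 0, 0, -0.56, 45]
    - [-7.1, -12.6, 0, 0, 0, -0.56, 45]
    - [-8.0, -14.2, 0, 0, 0, -0.56, 45]
    - [-8.9, -15.7, 0, 0, 0, -0.56, 45]
    - [-9.5, -16.75, 0, 0, 0, -0.56, 45]
    - [-9.5, -16.75, 0, 0, 0, -0.56, 45]

```text
time_s: 15.35
tcp_pos: [0.6088, -0.2676, 0.1748]
ee_rot: [[-0.995, 0.1, -0.001], [0.1, 0.995, -0.0], [0.001, -0.0, -1.0]]
wrist_force: [-0.1, -0.1, 0.1]
gripper_width: 0.517
```

Emit:
play_rows:
  deltas:
    - [0, 0, 0, 0, 0, 0, 45]

```text
time_s: 15.45
tcp_pos: [0.6079, -0.2645, 0.1752]
ee_rot: [[-0.995, 0.098, -0.002], [0.098, 0.995, 0.001], [0.002, 0.001, -1.0]]
wrist_force: [0.4, 0.4, 1.2]
gripper_width: 0.517
```

Run:
```python
from h import *
s=st()
d=r.capture('top'); crop(d,(125,140,295,300),3.7,'t8')
d,s=wristcam(); cc=lambda z:np.array([.6108,-.2627,z])
crop(d,(180,100,380,280),3.8,'w8',[circ(cc(.054),.062),circ(cc(.058),.025),circ(cc(.091),.013)])
goto(.6108,-.2627,.079,84.7)
```

```text
t 15.45 p [ 0.6079 -0.2645  0.1752] ydir 84.39 z [-0.002  0.001 -1.   ] F [0.4 0.4 1.2] w 45.0 j6 -86.0
goto [-0.114, 0.031, 3.884, 0.004, -0.008, -0.037] t 15.55
```

View pics/t8.png

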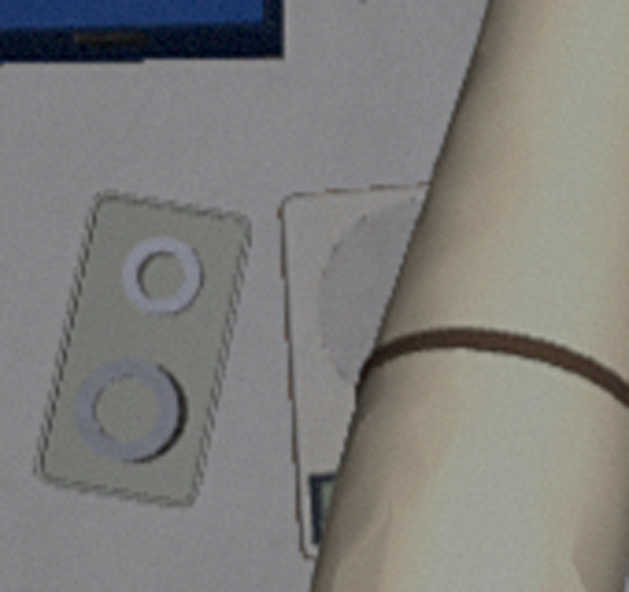

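View pics/w8.png

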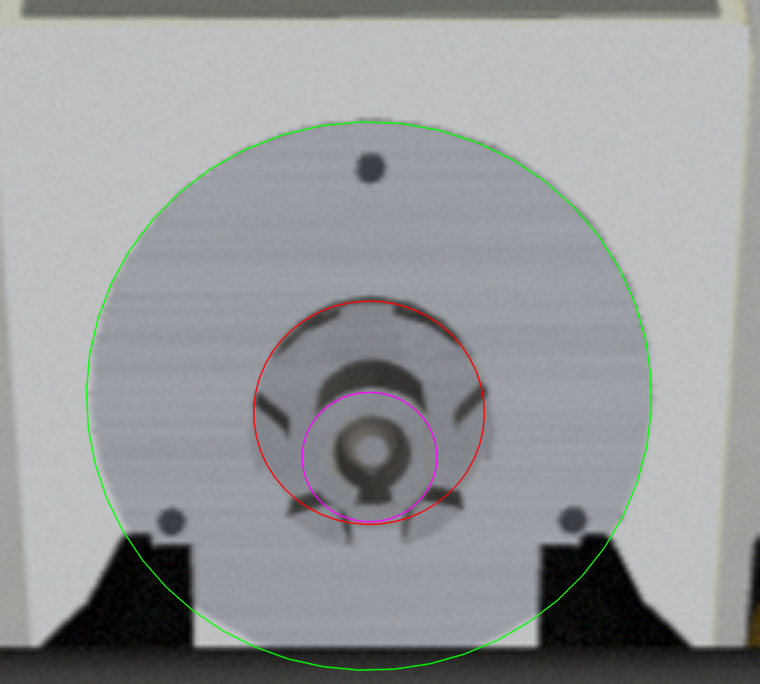

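Emit:
play_rows:
  deltas:
    - [-0.11, 0.03, 0.5, 0, 0, -0.03, 45]
    - [-0.11, 0.03, 1.8, 0, 0, -0.03, 45]
    - [-0.11, 0.03, 2.9, 0, 0, -0.03, 45]
    - [-0.11, 0.03, 3.6, 0, 0, -0.03, 45]
    - [-0.11, 0.03, 3.83, 0, 0, -0.03, 45]
    - [-0.11, 0.03, 3.87, 0, 0, -0.03, 45]
    - [-0.11, 0.03, 3.87, 0, 0, -0.03, 45]

```text
time_s: 16.25
tcp_pos: [0.6119, -0.2633, 0.0804]
ee_rot: [[-0.996, 0.093, 0.001], [0.093, 0.996, -0.001], [-0.002, -0.0, -1.0]]
wrist_force: [-0.0, -0.9, 0.6]
gripper_width: 0.519
```

Run:
```python
from h import *
s=st()
goto(.6108,-.2627,.079,84.7)
d=r.capture('side'); crop(d,(280,150,480,320),3.8,'s9')
```

```text
t 16.25 p [ 0.6119 -0.2633  0.0804] ydir 84.68 z [ 0.001 -0.001 -1.   ] F [-0.  -0.9  0.6] w 45.1 j6 -85.9
goto [0.044, 0.02, 0.057, -0.005, 0.017, -0.003] t 16.25
```

View pics/s9.png

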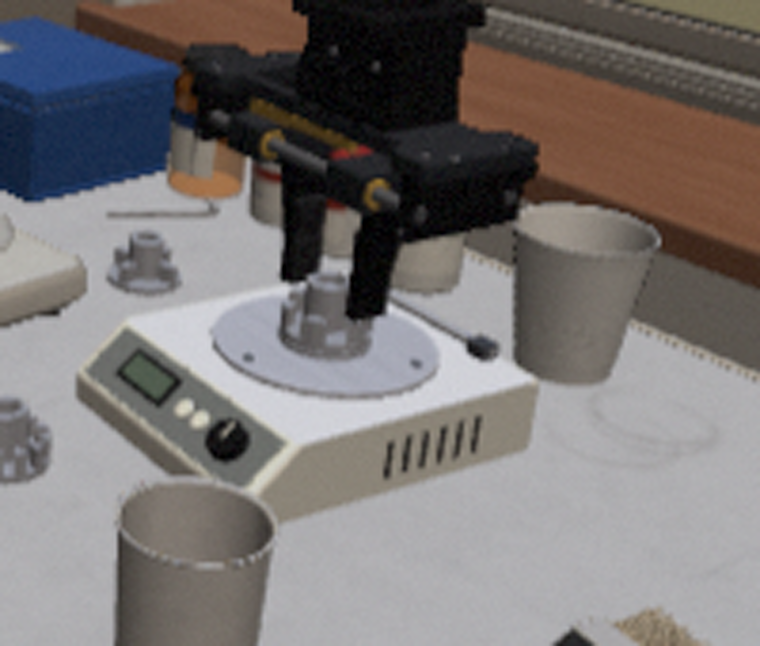

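Emit:
play_rows:
  deltas:
    - [0.02, 0.01, 0.02, 0, 0, 0, 35]
    - [0.02, 0.01, 0.02, 0, 0, 0, 25]
    - [0.02, 0.01, 0.02, 0, 0, 0, 12]
    - [0.02, 0.01, 0.02, 0, 0, 0, 12]
    - [0.02, 0.01, 0.02, 0, 0, 0, 12]
    - [0.02, 0.01, 0.02, 0, 0, 0, 12]
    - [0.02, 0.01, 0.02, 0, 0, 0, 12]

```text
time_s: 17.0
tcp_pos: [0.6109, -0.2633, 0.0794]
ee_rot: [[-0.996, 0.093, 0.0], [0.093, 0.996, -0.0], [-0.0, -0.0, -1.0]]
wrist_force: [-0.7, 0.2, 1.9]
gripper_width: 0.249
```

Run:
```python
from h import *
s=st();print(np.round(s['moment'],3))
d,s=wristcam(); crop(d,(200,150,350,290),5,'w10')
```

```text
t 17.0 p [ 0.6109 -0.2633  0.0794] ydir 84.64 z [ 0. -0. -1.] F [-0.7  0.2  1.9] w 21.6 j6 -86.0
[ 0.242  0.118 -0.018]
```

View pics/w10.png

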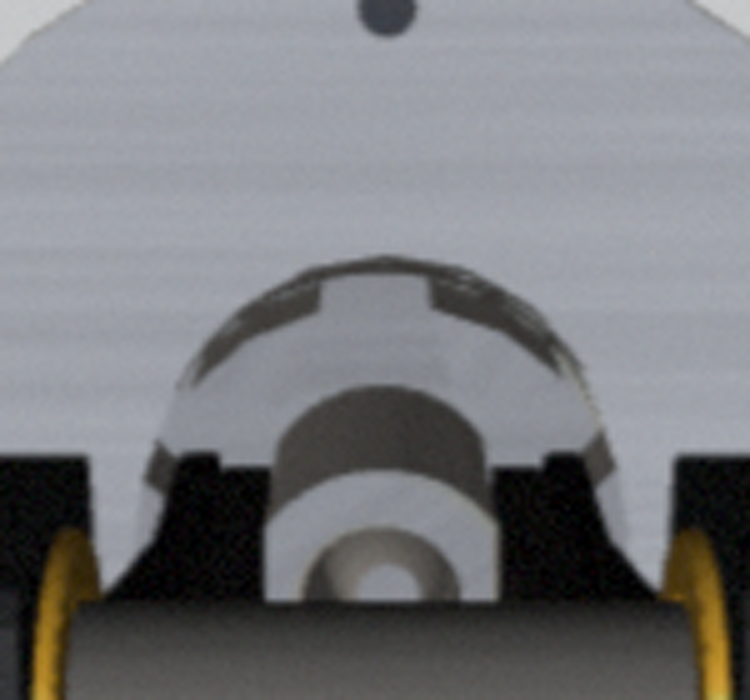

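Emit:
play_rows:
  deltas:
    - [0, 0, -0.2, 0, 0, 0, 12]
    - [0, 0, -0.5, 0, 0, 0, 12]
    - [0, 0, -1.0, 0, 0, 0, 12]
    - [0, 0, -1.6, 0, 0, 0, 12]
    - [0, 0, -2.4, 0, 0, 0, 12]
    - [0, 0, -3.2, 0, 0, 0, 12]
    - [0, 0, -3.2, 0, 0, 0, 12]

```text
time_s: 17.75
tcp_pos: [0.6128, -0.2641, 0.1635]
ee_rot: [[-0.996, 0.093, 0.008], [0.093, 0.996, -0.003], [-0.008, -0.002, -1.0]]
wrist_force: [0.7, 0.2, -1.3]
gripper_width: 0.251
```

Run:
```python
from h import *
s=st();print(np.round(s['moment'],3))
d,s=wristcam(); crop(d,(200,150,350,290),5,'w11')
goto(.500,-.003,.16,84.7)
```

```text
t 17.75 p [ 0.6128 -0.2641  0.1635] ydir 84.67 z [ 0.008 -0.003 -1.   ] F [ 0.7  0.2 -1.3] w 21.8 j6 -86.0
[-0.037 -0.117  0.003]
goto [5.421, 9.956, 0.022, -0.005, 0.05, -0.014] t 17.8
```

View pics/w11.png

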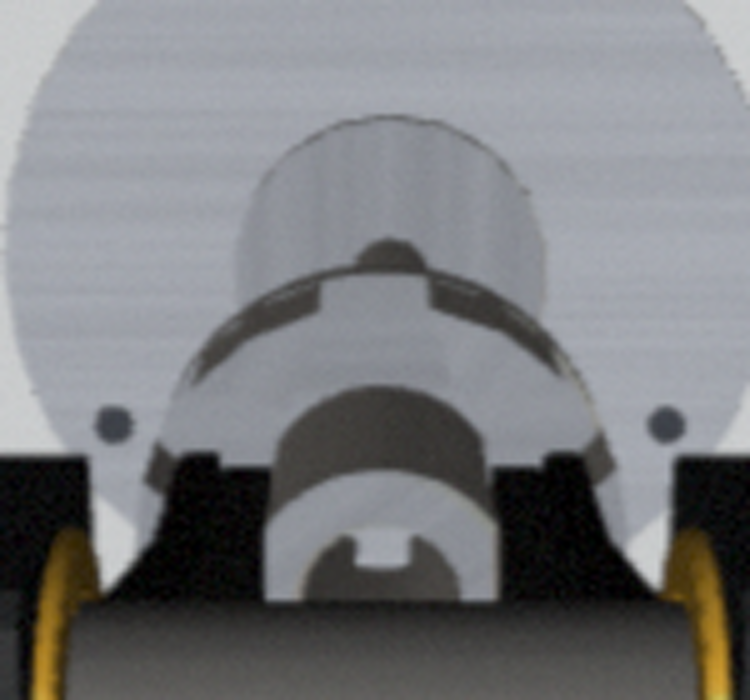

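Emit:
play_rows:
  deltas:
    - [0.9, 1.6, 0, 0, 0, 0, 12]
    - [1.8, 3.2, 0, 0, 0, 0, 12]
    - [2.7, 4.8, 0, 0, 0, 0, 12]
    - [3.6, 6.5, 0, 0, 0, 0, 12]
    - [4.5, 8.2, 0, 0, 0, 0, 12]
    - [5.2, 9.5, 0, 0, 0, 0, 12]
    - [5.42, 9.96, 0, 0, 0, 0, 12]
    - [5.42, 9.96, 0.6, 0, 0, 0, 12]
    - [5.42, 9.96, 1.4, 0, 0, 0, 12]
    - [5.42, 9.96, 2.2, 0, 0, 0, 12]
    - [5.42, 9.96, 2.8, 0, 0, 0, 12]
    - [5.42, 9.96, 3.0, 0, 0, 0, 12]

```text
time_s: 19.0
tcp_pos: [0.4977, -0.0035, 0.0818]
ee_rot: [[-0.996, 0.095, -0.005], [0.095, 0.996, -0.001], [0.005, -0.002, -1.0]]
wrist_force: [0.1, 0.5, -1.6]
gripper_width: 0.249
```

Run:
```python
from h import *
s=st();print(np.round(s['moment'],3))
goto(.500,-.003,.0735,84.7)
d,s=wristcam(); cv2.imwrite('pics/w12.png',d['pixels'][:,:,::-1])
crop(d,(0,0,560,420),1.4,'w12',[circ(np.array([.5,-.003,.052]),.065)])
```

```text
t 19.0 p [ 0.4977 -0.0035  0.0818] ydir 84.57 z [-0.005 -0.001 -1.   ] F [ 0.1  0.5 -1.6] w 21.7 j6 -113.7
[-0.067  0.07  -0.023]
goto [-0.092, 0.029, 0.332, -0.019, -0.052, -0.025] t 19.0
```

View pics/w12.png

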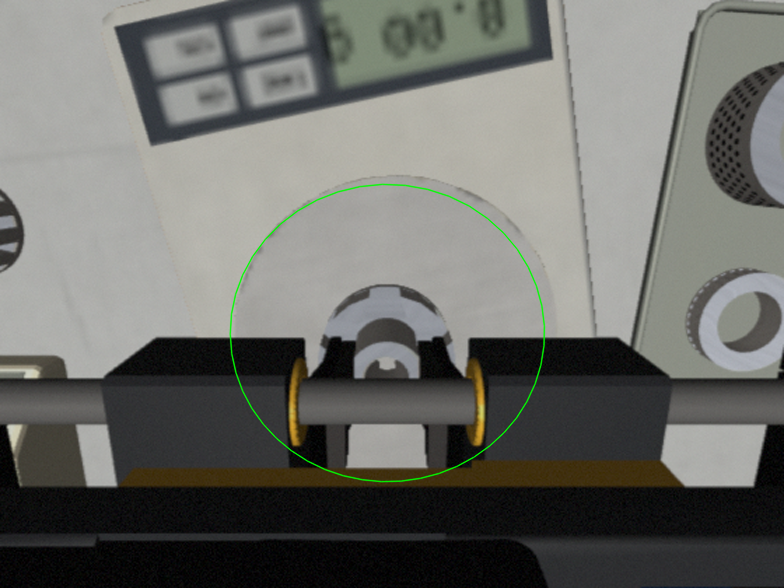

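Emit:
play_rows:
  deltas:
    - [-0.06, 0.08, 0.1, 0, 0, 0, 12]
    - [-0.06, 0.08, 0.2, 0, 0, 0, 12]
    - [-0.06, 0.08, 0.28, 0, 0, 0, 12]
    - [-0.06, 0.08, 0.32, 0, 0, 0, 12]
    - [-0.06, 0.08, 0.33, 0, 0, 0, 12]

```text
time_s: 19.55
tcp_pos: [0.5009, -0.0008, 0.076]
ee_rot: [[-0.996, 0.094, 0.0], [0.094, 0.996, 0.0], [-0.0, 0.0, -1.0]]
wrist_force: [-0.3, -0.2, -1.4]
gripper_width: 0.246
```

Run:
```python
from h import *
s=st();print(np.round(s['moment'],3))
```

```text
t 19.55 p [ 0.5009 -0.0008  0.076 ] ydir 84.63 z [ 0.  0. -1.] F [-0.3 -0.2 -1.4] w 21.4 j6 -113.9
[-0.037  0.006 -0.015]
```

Emit:
play_rows:
  deltas:
    - [0.04, -0.02, 0.03, 0, 0, 0, 12]
    - [0.04, -0.02, 0.07, 0, 0, 0, 12]
    - [0.04, -0.02, 0.1, 0, 0, 0, 12]
    - [0.04, -0.02, 0.12, 0, 0, 0, 12]
    - [0.04, -0.02, 0.12, 0, 0, 0, 12]

```text
time_s: 20.05
tcp_pos: [0.4997, -0.0013, 0.0734]
ee_rot: [[-0.996, 0.093, -0.0], [0.093, 0.996, -0.0], [-0.0, -0.0, -1.0]]
wrist_force: [-2.8, 0.1, 5.0]
gripper_width: 0.248
```

Run:
```python
from h import *
s=st();print(np.round(s['moment'],3))
```

```text
t 20.05 p [ 0.4997 -0.0013  0.0734] ydir 84.65 z [-0. -0. -1.] F [-2.8  0.1  5. ] w 21.6 j6 -113.9
[0.067 0.744 0.   ]
```

Contact at the expected height. Release and rise; then head over towards the twelve-tooth rotor.

Emit:
play_rows:
  deltas:
    - [0, 0, 0, 0, 0, 0, 26]
    - [0, 0, 0, 0, 0, 0, 36]
    - [0, 0, 0, 0, 0, 0, 45]
    - [0, 0, -0.3, 0, 0, 0, 45]
    - [0, 0, -0.9, 0, 0, 0, 45]
    - [0, 0, -1.8, 0, 0, 0, 45]
    - [0, 0, -2.8, 0, 0, 0, 45]
    - [0, 0, -3.6, 0, 0, 0, 45]
    - [0, 0, -3.8, 0, 0, 0, 45]
    - [0, 0, -3.8, 0, 0, 0, 45]

```text
time_s: 21.05
tcp_pos: [0.5, -0.0011, 0.1685]
ee_rot: [[-0.996, 0.094, 0.002], [0.094, 0.996, 0.001], [-0.002, 0.001, -1.0]]
wrist_force: [-0.1, 0.8, 0.4]
gripper_width: 0.517
```

Run:
```python
from h import *
s=st()
d,s=wristcam(); 
crop(d,(0,0,560,420),1.4,'w13',[circ(np.array([.5,-.002,.052]),.065),circ(np.array([.5,-.0015,.052]),.025)])
goto(.438,-.204,.14,84.7)
```

```text
t 21.05 p [ 0.5    -0.0011  0.1685] ydir 84.63 z [ 0.002  0.001 -1.   ] F [-0.1  0.8  0.4] w 45.0 j6 -113.9
goto [1.681, -8.306, 1.096, 0.003, -0.005, -0.017] t 21.1
```

View pics/w13.png

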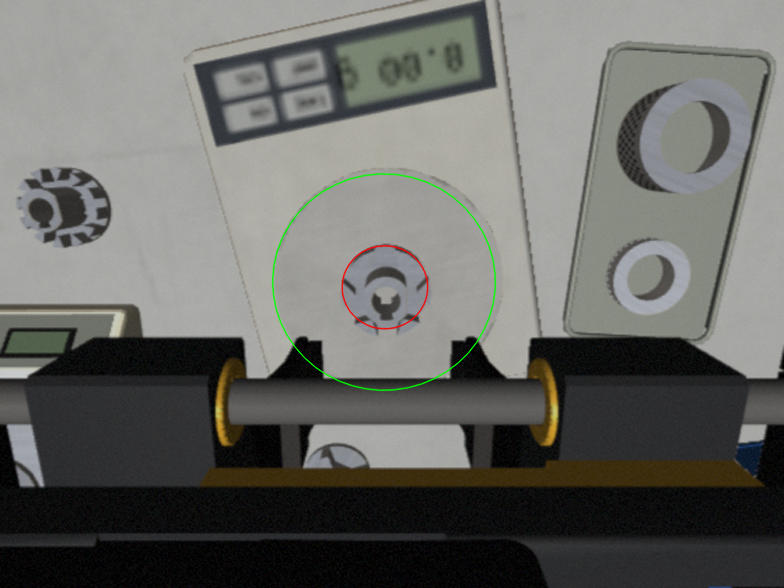

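Emit:
play_rows:
  deltas:
    - [0.3, -1.7, 0, 0, 0, 0, 45]
    - [0.6, -3.4, 0, 0, 0, 0, 45]
    - [1.0, -5.1, 0.3, 0, 0, 0, 45]
    - [1.3, -6.8, 0.7, 0, 0, 0, 45]
    - [1.6, -8.0, 1.0, 0, 0, 0, 45]
    - [1.68, -8.3, 1.1, 0, 0, 0, 45]
    - [1.68, -8.3, 1.1, 0, 0, 0, 45]
    - [1.68, -8.3, 1.1, 0, 0, 0, 45]

```text
time_s: 21.9
tcp_pos: [0.4387, -0.2034, 0.14]
ee_rot: [[-0.996, 0.093, -0.001], [0.093, 0.996, 0.0], [0.001, 0.0, -1.0]]
wrist_force: [-0.1, 0.4, -0.5]
gripper_width: 0.518
```

Run:
```python
from h import *
s=st()
d,s=wristcam(); 
c=np.array([.438,-.204])
crop(d,(190,130,370,280),4.2,'w14',[circ(np.r_[c,.0],.025),circ(np.r_[c,.033],.013)])
```

```text
t 21.9 p [ 0.4387 -0.2034  0.14  ] ydir 84.66 z [-0.001  0.    -1.   ] F [-0.1  0.4 -0.5] w 45.1 j6 -89.8
```

View pics/w14.png

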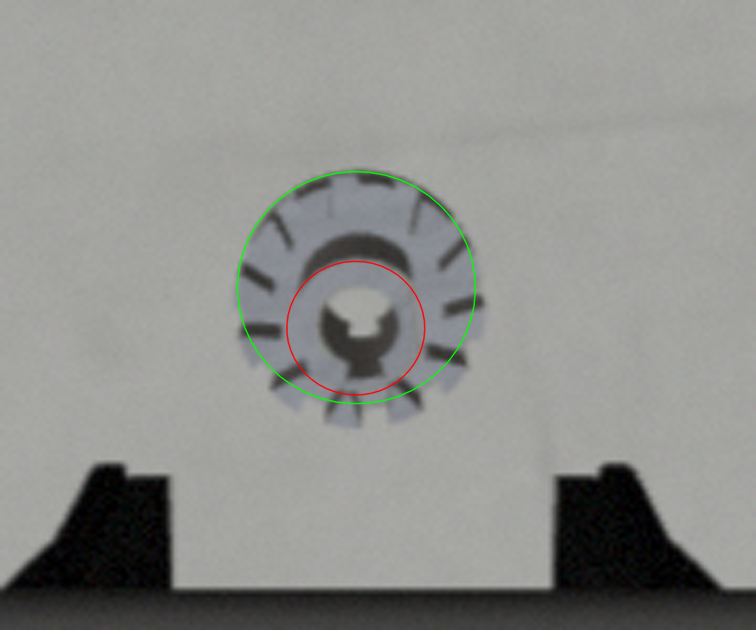

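Run:
```python
from h import *
d,s=wristcam(); 
crop(d,(240,165,315,235),10,'w15')
```

```text
(no output)
```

View pics/w15.png

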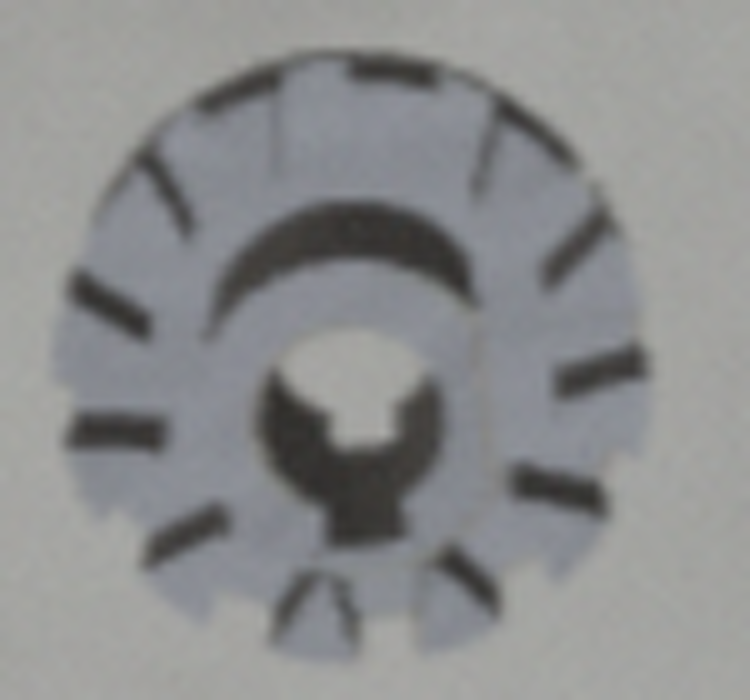

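Run:
```python
from h import *
st(); goto(.438,-.204,.0208,91.7)
```

```text
t 22.0 p [ 0.4392 -0.203   0.1404] ydir 84.73 z [ 0. -0. -1.] F [ 0.6  0.1 -0.1] w 45.0 j6 -89.8
goto [0.044, -0.046, 4.784, -0.0, 0.005, -1.394] t 22.0
```

Emit:
play_rows:
  deltas:
    - [0.04, -0.04, 0.6, 0, 0, -1.4, 45]
    - [0.04, -0.04, 2, 0, 0, -1.4, 45]
    - [0.04, -0.04, 3.2, 0, 0, -1.4, 45]
    - [0.04, -0.04, 4.1, 0, 0, -1.4, 45]
    - [0.04, -0.04, 4.6, 0, 0, -1.4, 45]
    - [0.04, -0.04, 4.74, 0, 0, -1.4, 45]
    - [0.04, -0.04, 4.76, 0, 0, -1.4, 45]
    - [0.04, -0.04, 4.76, 0, 0, -1.4, 45]

```text
time_s: 22.8
tcp_pos: [0.4384, -0.2045, 0.0221]
ee_rot: [[-1.0, -0.03, 0.002], [-0.03, 1.0, -0.0], [-0.002, -0.0, -1.0]]
wrist_force: [0.3, 1.0, 0.0]
gripper_width: 0.52
```

Run:
```python
from h import *
s=st()
goto(.438,-.204,.0210,91.7)
d,s=wristcam(); crop(d,(200,150,350,290),5,'w16')
d=r.capture('side'); crop(d,(200,170,400,330),3.8,'s16')
```

```text
t 22.8 p [ 0.4384 -0.2045  0.0221] ydir 91.69 z [ 0.002 -0.    -1.   ] F [0.3 1.  0. ] w 45.3 j6 -82.6
goto [0.014, 0.02, 0.043, -0.004, 0.02, -0.002] t 22.8
```

View pics/w16.png

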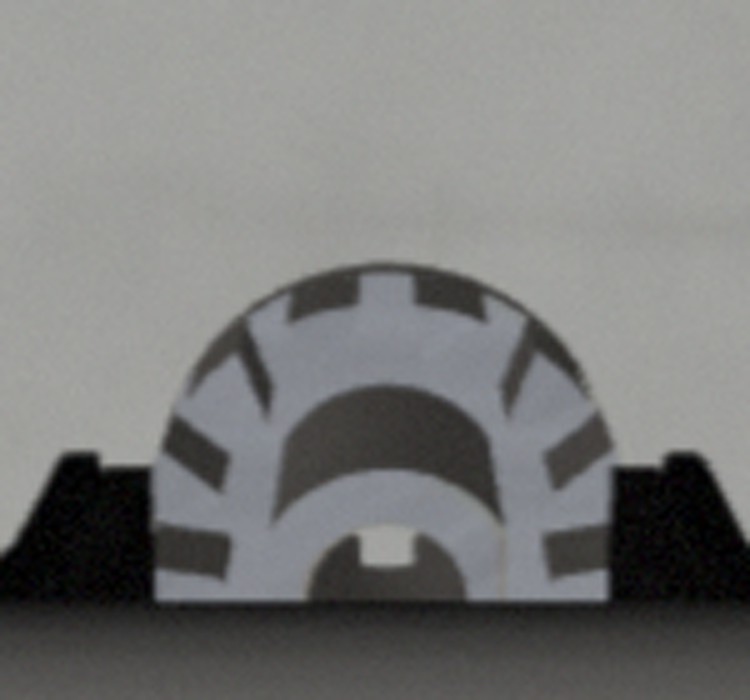

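View pics/s16.png

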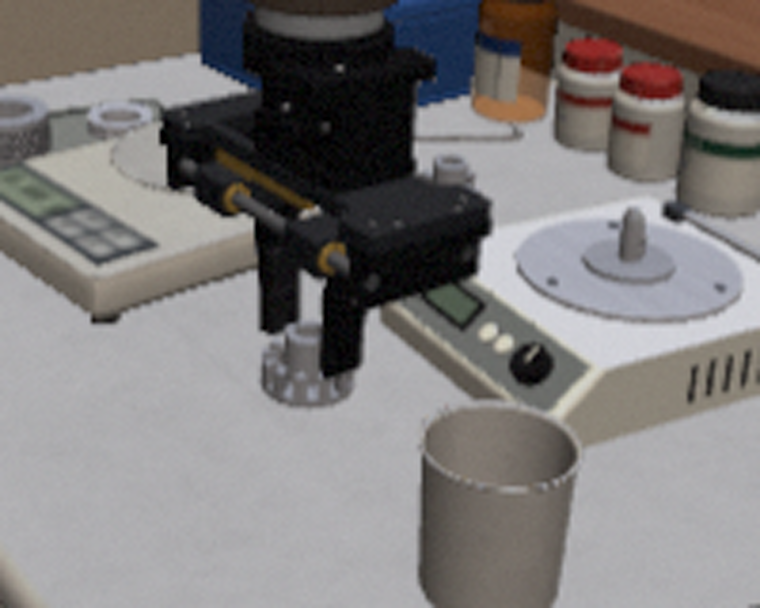

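Emit:
play_rows:
  deltas:
    - [0, 0.02, 0.0, 0, 0, 0, 35]
    - [0, 0.02, 0.0, 0, 0, 0, 25]
    - [0, 0.02, 0.0, 0, 0, 0, 12]
    - [0, 0.02, 0.0, 0, 0, 0, 12]
    - [0, 0.02, 0.0, 0, 0, 0, 12]
    - [0, 0.02, 0.0, 0, 0, 0, 12]
    - [0, 0.02, 0.0, 0, 0, 0, 12]

```text
time_s: 23.6
tcp_pos: [0.4374, -0.2043, 0.0214]
ee_rot: [[-1.0, -0.029, 0.0], [-0.029, 1.0, -0.0], [-0.0, -0.0, -1.0]]
wrist_force: [-1.1, -0.1, 2.8]
gripper_width: 0.249
```

Run:
```python
from h import *
s=st();print(np.round(s['moment'],3))
d,s=wristcam(); crop(d,(200,150,350,290),5,'w17')
goto(.438,-.204,.15,84.65)
goto(.6109,-.2633,.15,84.65)
```

```text
t 23.6 p [ 0.4374 -0.2043  0.0214] ydir 91.63 z [ 0. -0. -1.] F [-1.1 -0.1  2.8] w 21.7 j6 -82.7
[ 0.214  0.067 -0.014]
goto [-0.023, 0.012, -5.142, -0.0, 0.001, 1.397] t 23.65
goto [-6.868, -2.557, -5.142, -0.0, 0.001, 1.397] t 23.65
```

View pics/w17.png

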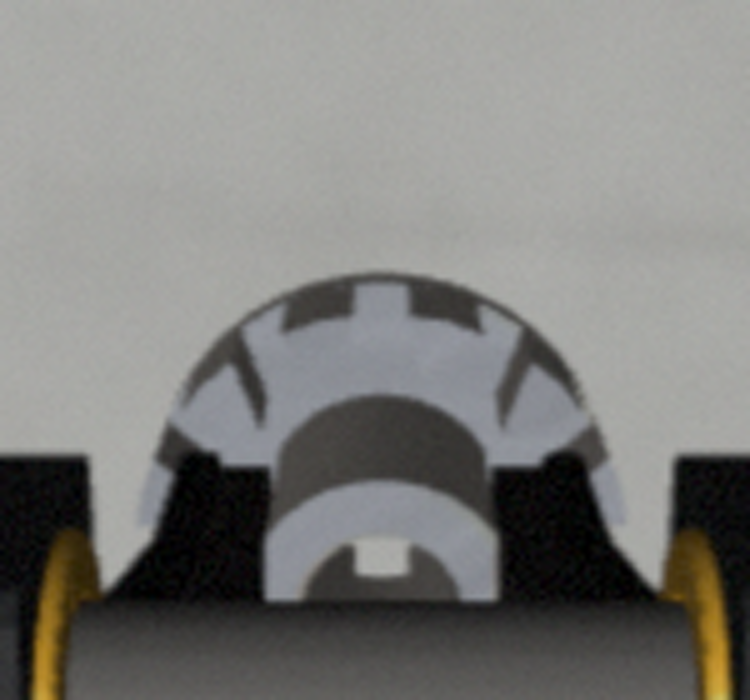

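Run:
```python
from h import *
d=r.capture('wrist')
T=np.array(d['T_tool_cam']);K=np.array(d['camera_matrix'])
Ti=np.linalg.inv(T)
for x in (.012,.013,.014):
    c=Ti@np.array([x,0,-.0116,1]); p=K@c[:3]; p=p[:2]/p[2]; print(x,p,(p-[200,150]+.5)*5-.5)
for x in (.024,.025,.026):
    c=Ti@np.array([x,0,.0214,1]); p=K@c[:3]; p=p[:2]/p[2]; print(x,p,(p-[200,150]+.5)*5-.5)
```

```text
0.012 [274.4279 247.9692] [374.1394 491.8459]
0.013 [274.4256 245.9055] [374.1279 481.5274]
0.014 [274.4233 243.8352] [374.1163 471.1762]
0.024 [274.6395 205.0268] [375.1973 277.1341]
0.025 [274.6378 203.2218] [375.189  268.1088]
0.026 [274.6361 201.4119] [375.1806 259.0593]
```

Emit:
play_rows:
  deltas:
    - [0, 0, -0.3, 0, 0, 0, 12]
    - [0, 0, -1.2, 0, 0, 0, 12]
    - [0, 0, -2.6, 0, 0, 0, 12]
    - [0, 0, -4.0, 0, 0, 0, 12]
    - [-0.5, -0.2, -5.1, 0, 0, 0.4, 12]
    - [-1.8, -0.7, -5.14, 0, 0, 0.8, 12]
    - [-3.2, -1.2, -5.14, 0, 0, 1.2, 12]
    - [-4.6, -1.7, -5.14, 0, 0, 1.39, 12]
    - [-5.8, -2.15, -5.14, 0, 0, 1.39, 12]
    - [-6.6, -2.45, -5.14, 0, 0, 1.39, 12]
    - [-6.83, -2.54, -5.14, 0, 0, 1.39, 12]
    - [-6.83, -2.54, -5.14, 0, 0, 1.39, 12]

```text
time_s: 24.9
tcp_pos: [0.6096, -0.2628, 0.1487]
ee_rot: [[-0.996, 0.093, -0.002], [0.093, 0.996, 0.001], [0.002, 0.001, -1.0]]
wrist_force: [-1.0, 0.8, -2.3]
gripper_width: 0.249
```

Emit:
play_rows:
  deltas:
    - [0, 0, 0, 0, 0, 0, 12]
    - [0, 0, 0, 0, 0, 0, 12]

```text
time_s: 25.1
tcp_pos: [0.6088, -0.2625, 0.1501]
ee_rot: [[-0.996, 0.093, -0.001], [0.093, 0.996, 0.0], [0.001, 0.0, -1.0]]
wrist_force: [-0.7, 0.4, -1.0]
gripper_width: 0.251
```

Run:
```python
from h import *
s=st();print(np.round(s['moment'],3))
d,s=wristcam(); crop(d,(180,90,370,290),3,'w18',[circ(np.array([.6108,-.2627,.054]),.062),circ(np.array([.6108,-.2627,.058]),.025)])
goto(.6099,-.2628,.114,84.7)
```

```text
t 25.1 p [ 0.6088 -0.2625  0.1501] ydir 84.68 z [-0.001  0.    -1.   ] F [-0.7  0.4 -1. ] w 21.8 j6 -85.9
[0.004 0.003 0.023]
goto [-0.037, -0.005, 1.45, 0.002, -0.001, -0.003] t 25.15
```

View pics/w18.png

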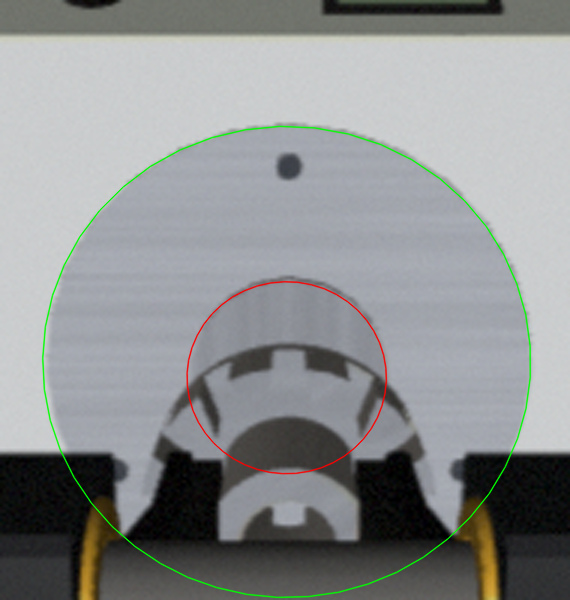

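Emit:
play_rows:
  deltas:
    - [-0.035, 0, 0.5, 0, 0, 0, 12]
    - [-0.035, 0, 1.0, 0, 0, 0, 12]
    - [-0.035, 0, 1.3, 0, 0, 0, 12]
    - [-0.035, 0, 1.4, 0, 0, 0, 12]
    - [-0.035, 0, 1.4, 0, 0, 0, 12]

```text
time_s: 25.65
tcp_pos: [0.6104, -0.2629, 0.1138]
ee_rot: [[-0.996, 0.093, -0.002], [0.093, 0.996, 0.0], [0.002, 0.0, -1.0]]
wrist_force: [-0.1, 1.1, -1.7]
gripper_width: 0.244
```

Run:
```python
from h import *
s=st();print(np.round(s['moment'],3))
goto(.6099,-.2628,.102,84.7)
d=r.capture('side'); crop(d,(320,170,420,270),6,'s19')
```

```text
t 25.65 p [ 0.6104 -0.2629  0.1138] ydir 84.68 z [-0.002  0.    -1.   ] F [-0.1  1.1 -1.7] w 21.2 j6 -85.9
[-0.058 -0.046  0.032]
goto [0.019, 0.004, 0.472, 0.001, -0.02, -0.003] t 25.65
```

View pics/s19.png

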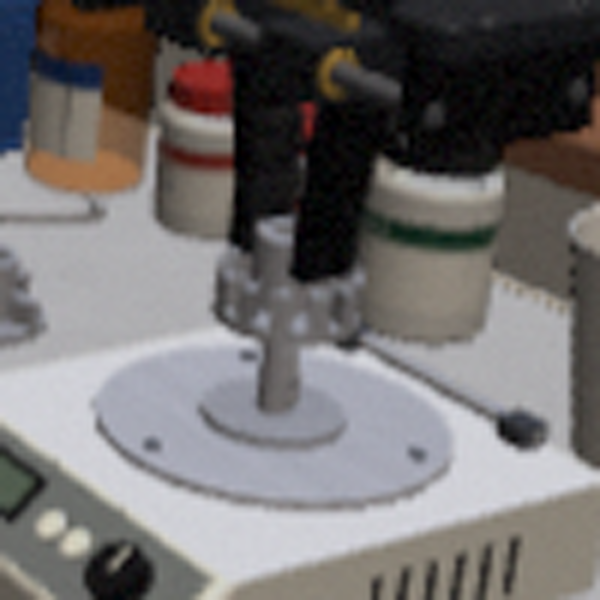

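Run:
```python
from h import *
d=r.capture('side')
for z in (.054,.058,.07,.085,.0924,.11,.125):
    p=proj(d,[.6108,-.2627,z])[0]; print(z,(p-[320,170]+.5)*6-.5)
crop(d,(320,170,420,270),7,'s20',[circ(np.array([.6108,-.2627,.054]),.062),circ(np.array([.6108,-.2627,.058]),.025),circ(np.array([.6108,-.2627,.0924]),.025),circ(np.array([.6108,-.2627,.1254]),.013),np.array([[.6108,-.2627,.058],[.6108,-.2627,.1254]])])
```

```text
0.054 [268.7776 415.91  ]
0.058 [269.9744 405.6064]
0.07 [273.59  374.481]
0.085 [278.1627 335.1156]
0.0924 [280.4407 315.5048]
0.11 [285.9185 268.3479]
0.125 [290.6547 227.5751]
```

View pics/s20.png

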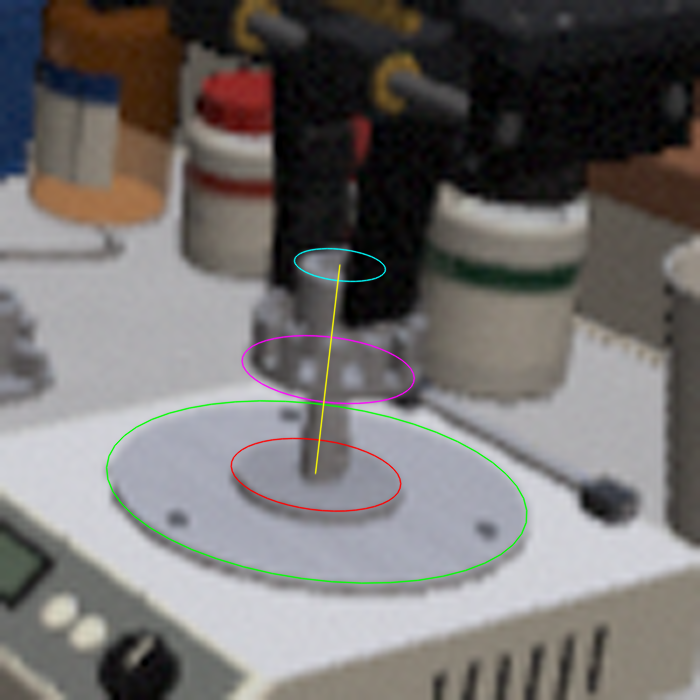

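Run:
```python
from h import *
s=st();goto(.6092,-.2626,.100,84.7)
```

```text
t 25.75 p [ 0.6111 -0.2631  0.115 ] ydir 84.69 z [ 0. -0. -1.] F [-0.5 -0.5 -2.2] w 21.4 j6 -85.9
goto [0.078, 0.014, 0.6, -0.003, 0.006, -0.001] t 25.75
```

Emit:
play_rows:
  deltas:
    - [0.05, 0.01, 0.1, 0, 0, 0, 12]
    - [0.07, 0.01, 0.2, 0, 0, 0, 12]
    - [0.07, 0.01, 0.3, 0, 0, 0, 12]
    - [0.07, 0.01, 0.4, 0, 0, 0, 12]
    - [0.07, 0.01, 0.5, 0, 0, 0, 12]
    - [0.07, 0.01, 0.6, 0, 0, 0, 12]
    - [0.07, 0.01, 0.6, 0, 0, 0, 12]

```text
time_s: 26.45
tcp_pos: [0.6087, -0.2625, 0.0992]
ee_rot: [[-0.996, 0.093, -0.001], [0.093, 0.996, 0.0], [0.001, 0.0, -1.0]]
wrist_force: [-0.9, 1.2, -1.5]
gripper_width: 0.25
```

Run:
```python
from h import *
s=st();print(np.round(s['moment'],3))
goto(.6092,-.2626,.0965,84.7)
d,s=wristcam(); crop(d,(200,150,350,290),5,'w21')
```

```text
t 26.45 p [ 0.6087 -0.2625  0.0992] ydir 84.68 z [-0.001  0.    -1.   ] F [-0.9  1.2 -1.5] w 21.7 j6 -85.9
[ 0.007 -0.001 -0.025]
goto [-0.018, -0.003, 0.109, 0.002, -0.011, -0.004] t 26.45
```

View pics/w21.png

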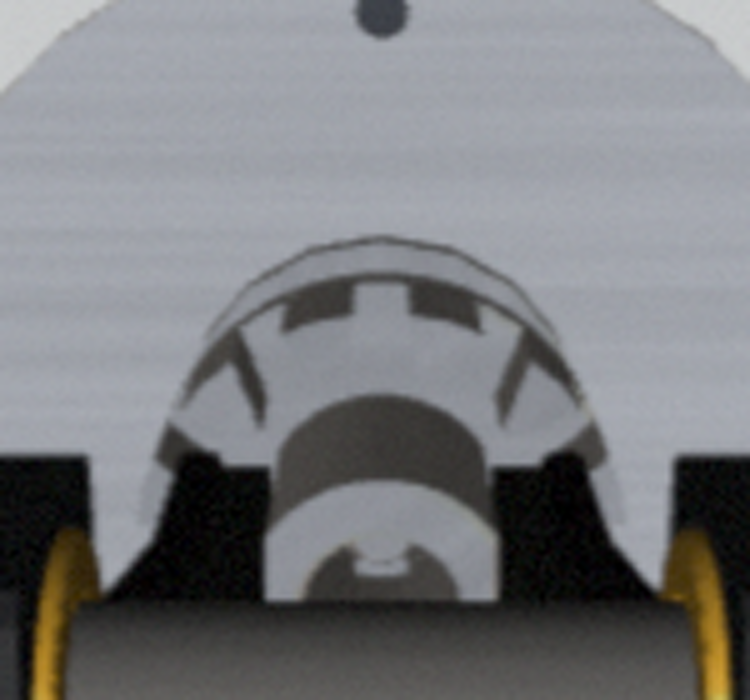

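Emit:
play_rows:
  deltas:
    - [-0.01, 0, 0.06, 0, 0, 0, 12]
    - [-0.01, 0, 0.12, 0, 0, 0, 12]
    - [-0.01, 0, 0.18, 0, 0, 0, 12]
    - [-0.01, 0, 0.24, 0, 0, 0, 12]
    - [-0.01, 0, 0.24, 0, 0, 0, 12]

```text
time_s: 27.0
tcp_pos: [0.6091, -0.2626, 0.0935]
ee_rot: [[-0.996, 0.093, -0.001], [0.093, 0.996, 0.0], [0.001, 0.0, -1.0]]
wrist_force: [0.2, -0.3, -2.3]
gripper_width: 0.25
```

Run:
```python
from h import *
s=st();print(np.round(s['moment'],3))
goto(.6092,-.2626,.0794,84.7)
```

```text
t 27.0 p [ 0.6091 -0.2626  0.0935] ydir 84.68 z [-0.001  0.    -1.   ] F [ 0.2 -0.3 -2.3] w 21.7 j6 -85.9
[-0.003  0.04  -0.009]
goto [-0.005, -0.001, 0.563, 0.001, -0.007, -0.005] t 27.0
```

Emit:
play_rows:
  deltas:
    - [0, 0, 0.06, 0, 0, 0, 12]
    - [0, 0, 0.12, 0, 0, 0, 12]
    - [0, 0, 0.18, 0, 0, 0, 12]
    - [0, 0, 0.24, 0, 0, 0, 12]
    - [0, 0, 0.3, 0, 0, 0, 12]
    - [0, 0, 0.3, 0, 0, 0, 12]

```text
time_s: 27.6
tcp_pos: [0.6091, -0.2625, 0.086]
ee_rot: [[-0.996, 0.093, -0.001], [0.093, 0.996, 0.0], [0.001, 0.0, -1.0]]
wrist_force: [-0.3, 0.0, -1.9]
gripper_width: 0.249
```

Run:
```python
from h import *
s=st();print(np.round(s['moment'],3))
goto(.6092,-.2626,.0794,84.7)
```

```text
t 27.6 p [ 0.6091 -0.2625  0.086 ] ydir 84.68 z [-0.001  0.    -1.   ] F [-0.3  0.  -1.9] w 21.6 j6 -85.9
[0.009 0.035 0.009]
goto [-0.003, -0.003, 0.263, 0.001, -0.006, -0.004] t 27.6
```

Emit:
play_rows:
  deltas:
    - [0, 0, 0.06, 0, 0, 0, 12]
    - [0, 0, 0.12, 0, 0, 0, 12]
    - [0, 0, 0.18, 0, 0, 0, 12]
    - [0, 0, 0.24, 0, 0, 0, 12]
    - [0, 0, 0.27, 0, 0, 0, 12]
    - [0, 0, 0.29, 0, 0, 0, 12]
    - [0, 0, 0.29, 0, 0, 0, 12]

```text
time_s: 28.3
tcp_pos: [0.6092, -0.2626, 0.0795]
ee_rot: [[-0.996, 0.093, -0.0], [0.093, 0.996, -0.0], [0.0, -0.0, -1.0]]
wrist_force: [-1.4, 0.8, 1.0]
gripper_width: 0.245
```

Run:
```python
from h import *
s=st();print(np.round(s['moment'],3))
```

```text
t 28.3 p [ 0.6092 -0.2626  0.0795] ydir 84.69 z [-0. -0. -1.] F [-1.4  0.8  1. ] w 21.4 j6 -85.9
[0.295 0.452 0.04 ]
```

Home at 0.0795 m (expected 0.0794). Release slowly and rise.

Emit:
play_rows:
  deltas:
    - [0, 0, 0.01, 0, 0, 0, 24]
    - [0, 0, 0.01, 0, 0, 0, 32]
    - [0, 0, 0, 0, 0, 0, 45]
    - [0, 0, -0.3, 0, 0, 0, 45]
    - [0, 0, -1.0, 0, 0, 0, 45]
    - [0, 0, -2.0, 0, 0, 0, 45]
    - [0, 0, -3.2, 0, 0, 0, 45]
    - [0, 0, -4.2, 0, 0, 0, 45]
    - [0, 0, -4.5, 0, 0, 0, 45]
    - [0, 0, -4.5, 0, 0, 0, 45]

```text
time_s: 29.3
tcp_pos: [0.6099, -0.2627, 0.193]
ee_rot: [[-0.996, 0.093, 0.003], [0.093, 0.996, -0.0], [-0.003, -0.0, -1.0]]
wrist_force: [-0.8, -1.0, -0.2]
gripper_width: 0.514
```

Run:
```python
from h import *
s=st()
d,s=wristcam(); cc=lambda z:np.array([.6108,-.2627,z])
crop(d,(180,100,380,280),3.8,'w22',[circ(cc(.054),.062)])
d=r.capture('side'); crop(d,(320,170,420,270),6,'s22')
goto(.4344,.185,.19,81.7)
```

```text
t 29.3 p [ 0.6099 -0.2627  0.193 ] ydir 84.68 z [ 0.003 -0.    -1.   ] F [-0.8 -1.  -0.2] w 44.7 j6 -85.9
goto [8.599, 17.165, 0.039, 0.009, -0.025, 0.592] t 29.4
```

View pics/w22.png

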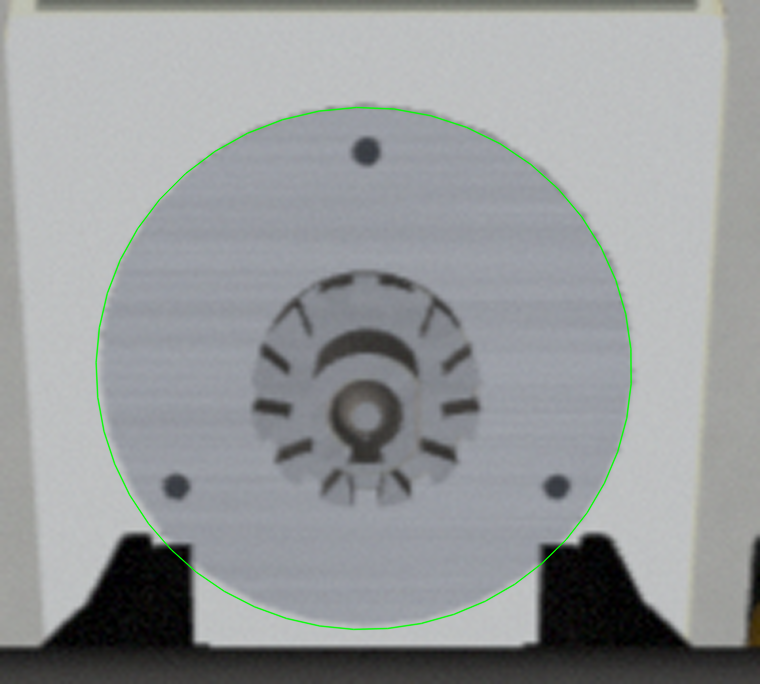

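View pics/s22.png

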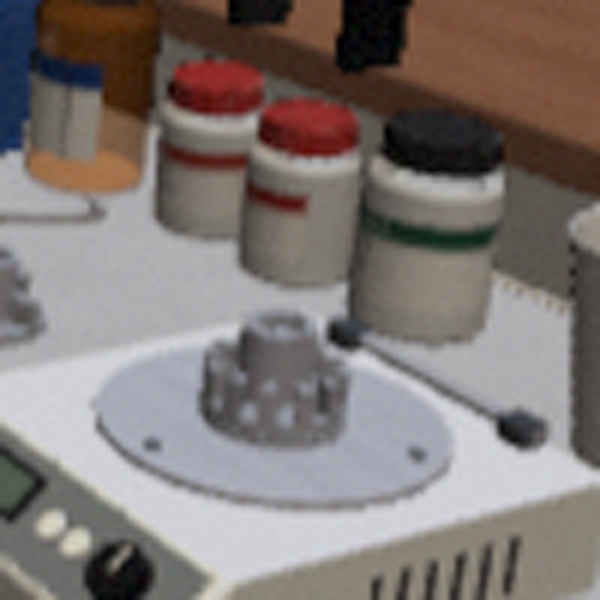

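Emit:
play_rows:
  deltas:
    - [0.8, 1.6, 0, 0, 0, 0, 60]
    - [1.6, 3.3, 0, 0, 0, 0.1, 70]
    - [2.5, 5.0, 0, 0, 0, 0.2, 80]
    - [3.4, 6.7, 0, 0, 0, 0.3, 80]
    - [4.2, 8.4, 0, 0, 0, 0.4, 80]
    - [5.1, 10.1, 0, 0, 0, 0.59, 80]
    - [5.9, 11.8, 0, 0, 0, 0.59, 80]
    - [6.7, 13.4, 0, 0, 0, 0.59, 80]
    - [7.5, 15, 0, 0, 0, 0.59, 80]
    - [8.2, 16.5, 0, 0, 0, 0.59, 80]
    - [8.6, 17.16, 0.5, 0, 0, 0.59, 80]
    - [8.6, 17.16, 1.5, 0, 0, 0.59, 80]

```text
time_s: 30.6
tcp_pos: [0.4346, 0.1871, 0.1539]
ee_rot: [[-0.99, 0.14, 0.002], [0.14, 0.99, 0.002], [-0.002, 0.002, -1.0]]
wrist_force: [0.5, 0.7, -0.7]
gripper_width: 0.92
```

Emit:
play_rows:
  deltas:
    - [0, 0, 0, 0, 0, 0, 80]
    - [0, 0, 0, 0, 0, 0, 80]

```text
time_s: 30.8
tcp_pos: [0.4345, 0.1839, 0.1532]
ee_rot: [[-0.99, 0.144, -0.002], [0.144, 0.99, -0.002], [0.002, -0.003, -1.0]]
wrist_force: [1.0, 1.0, 0.6]
gripper_width: 0.924
```

Run:
```python
from h import *
s=st()
d,s=wristcam(); cc=lambda z:np.array([.4344,.185,z])
crop(d,(130,60,430,300),2.6,'w23',[circ(cc(.033),.032),circ(cc(.033),.02)])
goto(.4344,.185,.015,81.7)
```

```text
t 30.8 p [0.4345 0.1839 0.1532] ydir 81.74 z [-0.002 -0.002 -1.   ] F [1.  1.  0.6] w 80.3 j6 -141.0
goto [0.036, 0.035, 5.562, -0.011, -0.002, 0.004] t 30.85
```

View pics/w23.png

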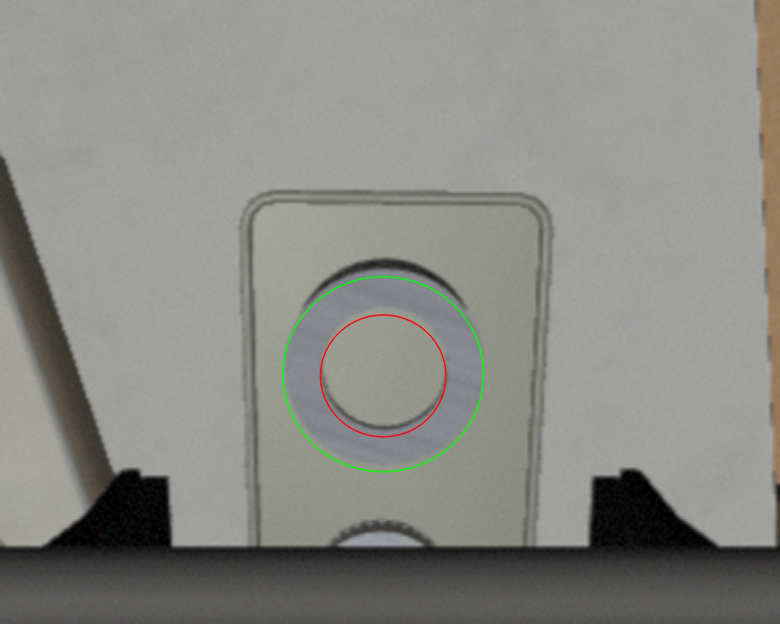

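Emit:
play_rows:
  deltas:
    - [0.05, 0.04, 1, 0, 0, 0, 80]
    - [0.07, 0.04, 2.4, 0, 0, 0, 80]
    - [0.07, 0.04, 3.8, 0, 0, 0, 80]
    - [0.07, 0.04, 4.8, 0, 0, 0, 80]
    - [0.07, 0.04, 5.3, 0, 0, 0, 80]
    - [0.07, 0.04, 5.5, 0, 0, 0, 80]
    - [0.07, 0.04, 5.56, 0, 0, 0, 80]
    - [0.07, 0.04, 5.56, 0, 0, 0, 68]
    - [0.07, 0.04, 5.56, 0, 0, 0, 55]
    - [0.07, 0.04, 5.56, 0, 0, 0, 55]
    - [0.07, 0.04, 5.56, 0, 0, 0, 55]
    - [0.07, 0.04, 5.56, 0, 0, 0, 55]

```text
time_s: 32.05
tcp_pos: [0.4339, 0.186, 0.0159]
ee_rot: [[-0.99, 0.143, 0.001], [0.143, 0.99, 0.001], [-0.001, 0.001, -1.0]]
wrist_force: [-0.5, -0.5, 6.1]
gripper_width: 0.743
```

Run:
```python
from h import *
s=st()
d,s=wristcam(); crop(d,(130,60,430,300),2.6,'w24')
goto(.6105,-.2627,.165,84.7)
```

```text
t 32.05 p [0.4339 0.186  0.0159] ydir 81.76 z [ 0.001  0.001 -1.   ] F [-0.5 -0.5  6.1] w 64.6 j6 -141.3
goto [-9.571, -16.747, -5.967, 0.009, 0.013, -0.587] t 32.1
```

View pics/w24.png

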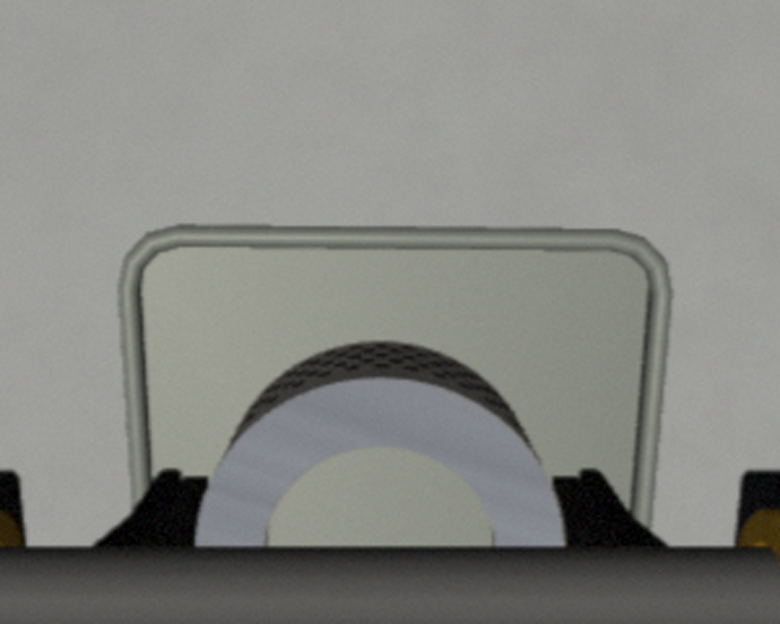

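Run:
```python
from h import *
d=r.capture('wrist')
T=np.array(d['T_tool_cam']);K=np.array(d['camera_matrix']);Ti=np.linalg.inv(T)
for x in (.030,.031,.032,.033,.034):
    c=Ti@np.array([x,0,-.0171,1]); p=K@c[:3]; p=p[:2]/p[2]; print(x,(p-[130,60]+.5)*2.6-.5)
```

```text
0.03 [376.6048 399.3469]
0.031 [376.5989 393.4759]
0.032 [376.593 387.585]
0.033 [376.587  381.6742]
0.034 [376.5811 375.7432]
```

Emit:
play_rows:
  deltas:
    - [0, 0, -0.3, 0, 0, 0, 55]
    - [0, 0, -1.2, 0, 0, 0, 55]
    - [0, 0, -2.6, 0, 0, 0, 55]
    - [0, 0, -4.2, 0, 0, 0, 55]
    - [-0.4, -0.7, -5.6, 0, 0, 0, 55]
    - [-1.2, -2.1, -6.0, 0, 0, -0.1, 55]
    - [-2.1, -3.7, -6.0, 0, 0, -0.2, 55]
    - [-3, -5.3, -6.0, 0, 0, -0.3, 55]
    - [-3.9, -6.9, -6.0, 0, 0, -0.4, 55]
    - [-4.8, -8.5, -6.0, 0, 0, -0.5, 55]
    - [-5.7, -10.1, -6.0, 0, 0, -0.58, 55]
    - [-6.6, -11.7, -6.0, 0, 0, -0.58, 55]

```text
time_s: 33.35
tcp_pos: [0.5546, -0.1291, 0.1651]
ee_rot: [[-0.996, 0.094, -0.0], [0.094, 0.996, 0.001], [0.0, 0.001, -1.0]]
wrist_force: [1.0, 1.2, -0.8]
gripper_width: 0.742
```

Run:
```python
from h import *
s=st()
goto(.6105,-.2627,.165,84.7)
```

```text
t 33.35 p [ 0.5546 -0.1291  0.1651] ydir 84.63 z [-0.     0.001 -1.   ] F [ 1.   1.2 -0.8] w 64.6 j6 -98.5
goto [-2.727, -5.109, -0.001, 0.006, -0.004, -0.015] t 33.35
```

Emit:
play_rows:
  deltas:
    - [-0.8, -1.5, 0, 0, 0, 0, 55]
    - [-1.7, -3.2, 0, 0, 0, 0, 55]
    - [-2.5, -4.7, 0, 0, 0, 0, 55]
    - [-2.73, -5.1, 0, 0, 0, 0, 55]
    - [-2.73, -5.1, 0, 0, 0, 0, 55]
    - [-2.73, -5.1, 0, 0, 0, 0, 55]
    - [-2.73, -5.1, 0.5, 0, 0, 0, 55]
    - [-2.73, -5.1, 1.0, 0, 0, 0, 55]
    - [-2.73, -5.1, 1.5, 0, 0, 0, 55]
    - [-2.73, -5.1, 1.5, 0, 0, 0, 55]

```text
time_s: 34.35
tcp_pos: [0.6088, -0.2595, 0.1244]
ee_rot: [[-0.996, 0.093, -0.006], [0.093, 0.996, 0.002], [0.006, 0.001, -1.0]]
wrist_force: [-0.7, 0.4, -1.5]
gripper_width: 0.745
```

Run:
```python
from h import *
s=st()
goto(.6107,-.2626,.09,84.7)
d,s=wristcam(); crop(d,(130,60,430,300),2.6,'w25')
d=r.capture('side'); crop(d,(320,170,420,270),6,'s25')
```

```text
t 34.35 p [ 0.6088 -0.2595  0.1244] ydir 84.65 z [-0.006  0.002 -1.   ] F [-0.7  0.4 -1.5] w 64.8 j6 -86.2
goto [-0.096, -0.117, 1.373, 0.015, -0.067, -0.009] t 34.35
```

View pics/w25.png

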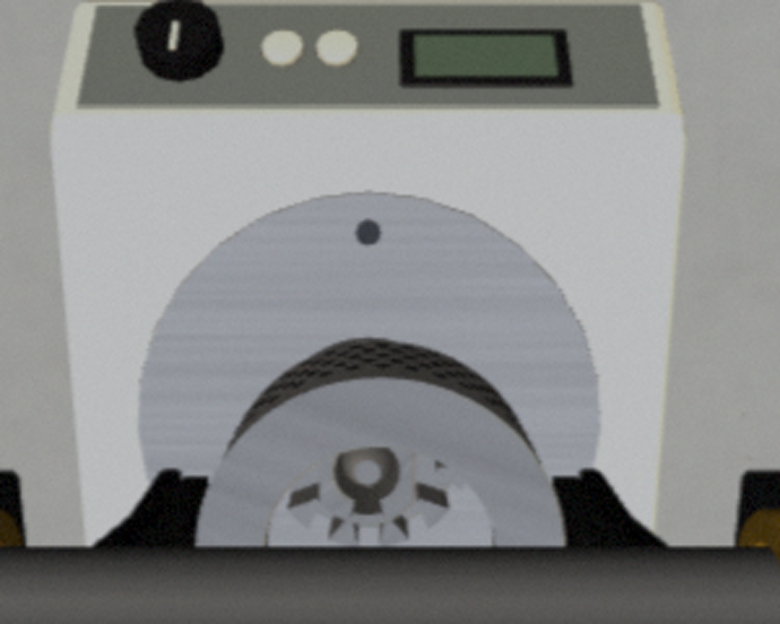

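View pics/s25.png

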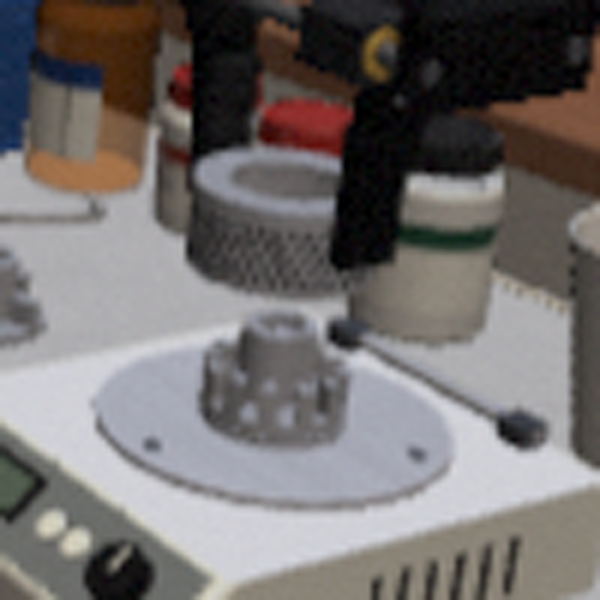

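Emit:
play_rows:
  deltas:
    - [-0.08, -0.11, 0, 0, 0, 0, 55]
    - [-0.08, -0.11, 0, 0, 0, 0, 55]
    - [-0.08, -0.11, 0.3, 0, 0, 0, 55]
    - [-0.08, -0.11, 0.6, 0, 0, 0, 55]
    - [-0.08, -0.11, 0.9, 0, 0, 0, 55]
    - [-0.08, -0.11, 1.2, 0, 0, 0, 55]
    - [-0.08, -0.11, 1.2, 0, 0, 0, 55]
    - [-0.08, -0.11, 1.2, 0, 0, 0, 55]

```text
time_s: 35.25
tcp_pos: [0.6123, -0.2638, 0.0972]
ee_rot: [[-0.996, 0.093, -0.001], [0.093, 0.996, -0.0], [0.001, -0.0, -1.0]]
wrist_force: [-0.7, 0.8, -1.1]
gripper_width: 0.741
```

Run:
```python
from h import *
s=st()
goto(.6107,-.2626,.068,84.7)
d,s=wristcam(); crop(d,(200,120,350,290),4,'w26')
```

```text
t 35.25 p [ 0.6123 -0.2638  0.0972] ydir 84.64 z [-0.001 -0.    -1.   ] F [-0.7  0.8 -1.1] w 64.4 j6 -85.9
goto [0.067, 0.04, 1.166, -0.002, -0.008, -0.012] t 35.25
```

View pics/w26.png

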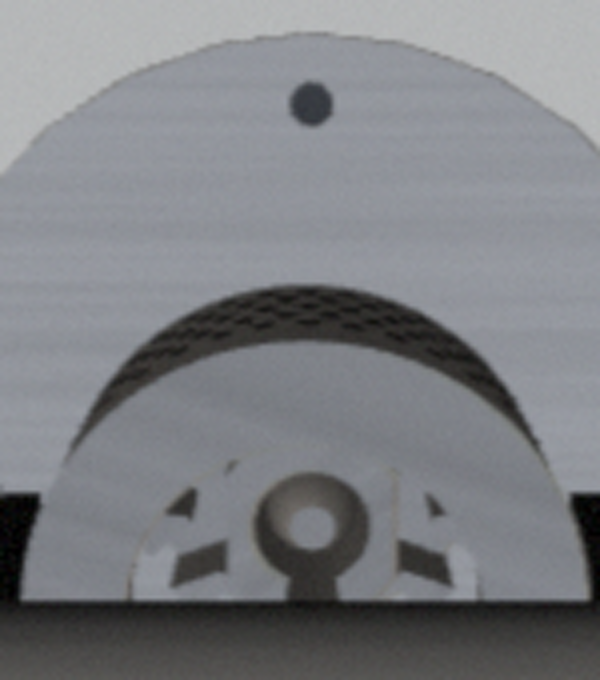

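Emit:
play_rows:
  deltas:
    - [0.06, 0.04, 0.05, 0, 0, 0, 55]
    - [0.06, 0.04, 0.2, 0, 0, 0, 55]
    - [0.06, 0.04, 0.35, 0, 0, 0, 55]
    - [0.06, 0.04, 0.5, 0, 0, 0, 55]
    - [0.06, 0.04, 0.6, 0, 0, 0, 55]
    - [0.06, 0.04, 0.6, 0, 0, 0, 55]

```text
time_s: 35.9
tcp_pos: [0.6106, -0.2625, 0.0818]
ee_rot: [[-0.996, 0.094, -0.001], [0.094, 0.996, 0.0], [0.001, 0.0, -1.0]]
wrist_force: [0.5, 0.1, -0.9]
gripper_width: 0.747
```

Run:
```python
from h import *
s=st()
goto(.6107,-.2626,.068,84.7)
```

```text
t 35.9 p [ 0.6106 -0.2625  0.0818] ydir 84.63 z [-0.001  0.    -1.   ] F [ 0.5  0.1 -0.9] w 65.0 j6 -86.0
goto [-0.004, -0.005, 0.553, 0.003, -0.014, -0.014] t 35.9
```

Emit:
play_rows:
  deltas:
    - [0, 0, 0.1, 0, 0, 0, 55]
    - [0, 0, 0.2, 0, 0, 0, 55]
    - [0, 0, 0.3, 0, 0, 0, 55]
    - [0, 0, 0.4, 0, 0, 0, 55]
    - [0, 0, 0.48, 0, 0, 0, 55]
    - [0, 0, 0.53, 0, 0, 0, 55]
    - [0, 0, 0.56, 0, 0, 0, 55]
    - [0, 0, 0.58, 0, 0, 0, 55]
    - [0, 0, 0.58, 0, 0, 0, 55]

```text
time_s: 36.8
tcp_pos: [0.6111, -0.2626, 0.0682]
ee_rot: [[-0.996, 0.094, 0.0], [0.094, 0.996, -0.0], [-0.0, -0.0, -1.0]]
wrist_force: [-0.2, 0.6, -1.5]
gripper_width: 0.741
```

Run:
```python
from h import *
s=st()
```

```text
t 36.8 p [ 0.6111 -0.2626  0.0682] ydir 84.63 z [ 0. -0. -1.] F [-0.2  0.6 -1.5] w 64.4 j6 -86.0
```

Emit:
play_rows:
  deltas:
    - [0, 0, 0.02, 0, 0, 0, 55]
    - [0, 0, 0.04, 0, 0, 0, 55]
    - [0, 0, 0.06, 0, 0, 0, 55]
    - [0, 0, 0.06, 0, 0, 0, 55]

```text
time_s: 37.2
tcp_pos: [0.6111, -0.2626, 0.068]
ee_rot: [[-0.996, 0.093, 0.001], [0.093, 0.996, -0.0], [-0.001, -0.0, -1.0]]
wrist_force: [-1.7, 1.5, 6.4]
gripper_width: 0.745
```

Run:
```python
from h import *
s=st()
```

```text
t 37.2 p [ 0.6111 -0.2626  0.068 ] ydir 84.65 z [ 0.001 -0.    -1.   ] F [-1.7  1.5  6.4] w 64.8 j6 -86.0
```

Seated at the expected height. Release, rise, look.

Emit:
play_rows:
  deltas:
    - [0, 0, 0.04, 0, 0, 0, 70]
    - [0, 0, 0.02, 0, 0, 0, 82]
    - [0, 0, 0, 0, 0, 0, 82]
    - [0, 0, -0.3, 0, 0, 0, 82]
    - [0, 0, -1.0, 0, 0, 0, 82]
    - [0, 0, -2.0, 0, 0, 0, 82]
    - [0, 0, -3.2, 0, 0, 0, 82]
    - [0, 0, -4.3, 0, 0, 0, 82]
    - [0, 0, -4.7, 0, 0, 0, 82]
    - [0, 0, -4.7, 0, 0, 0, 75]

```text
time_s: 38.2
tcp_pos: [0.6118, -0.2627, 0.1859]
ee_rot: [[-0.996, 0.094, 0.004], [0.094, 0.996, -0.001], [-0.004, -0.0, -1.0]]
wrist_force: [-0.0, 0.1, -0.2]
gripper_width: 0.907
```

Run:
```python
from h import *
s=st()
d,s=wristcam(); cc=lambda z:np.array([.6108,-.2627,z])
crop(d,(180,100,380,280),3.8,'w27',[circ(cc(.085),.032),circ(cc(.054),.062)])
d=r.capture('side'); crop(d,(320,170,420,270),6,'s27')
goto(.5197,.1713,.185,81.7)
```

```text
t 38.2 p [ 0.6118 -0.2627  0.1859] ydir 84.63 z [ 0.004 -0.001 -1.   ] F [-0.   0.1 -0.2] w 78.9 j6 -86.0
goto [5.233, 16.924, -0.067, 0.011, -0.025, 0.582] t 38.3
```

View pics/w27.png

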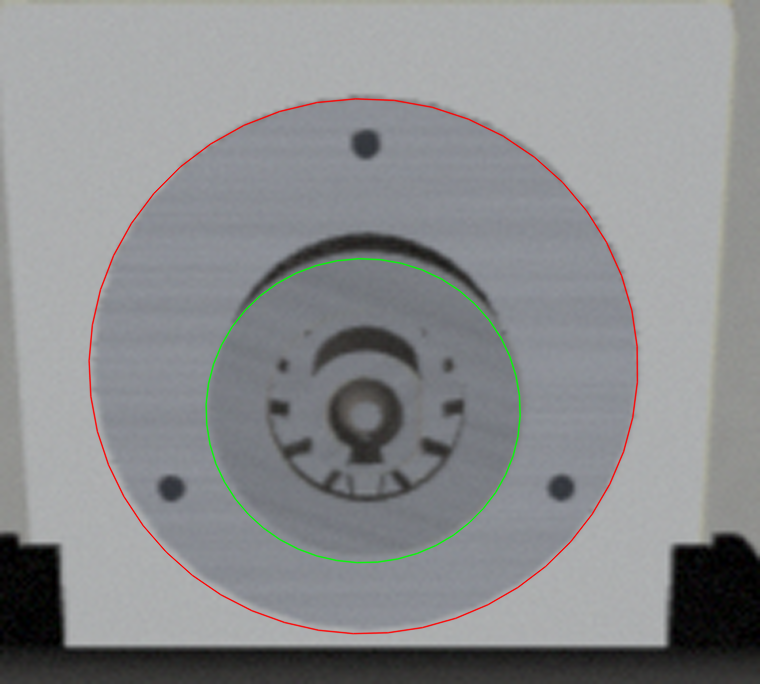

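View pics/s27.png

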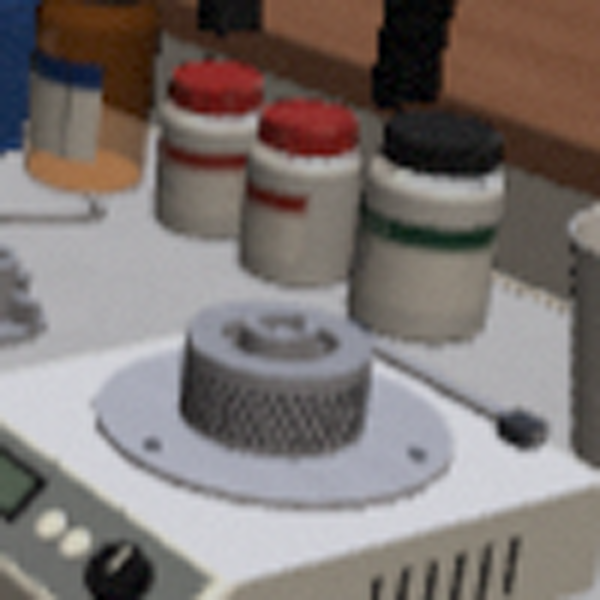

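Emit:
play_rows:
  deltas:
    - [0.5, 1.7, -0.3, 0, 0, 0, 75]
    - [1.0, 3.4, -0.3, 0, 0, 0.1, 75]
    - [1.5, 5.1, -0.3, 0, 0, 0.2, 75]
    - [2.1, 6.8, -0.3, 0, 0, 0.3, 75]
    - [2.6, 8.5, -0.3, 0, 0, 0.4, 75]
    - [3.1, 10.2, -0.3, 0, 0, 0.58, 75]
    - [3.7, 11.9, -0.3, 0, 0, 0.58, 75]
    - [4.2, 13.6, -0.3, 0, 0, 0.58, 75]
    - [4.7, 15.2, -0.1, 0, 0, 0.58, 75]
    - [5.1, 16.5, 0.5, 0, 0, 0.58, 75]
    - [5.23, 16.92, 1.2, 0, 0, 0.58, 75]
    - [5.23, 16.92, 2.0, 0, 0, 0.58, 75]

```text
time_s: 39.5
tcp_pos: [0.5192, 0.1723, 0.1319]
ee_rot: [[-0.99, 0.141, -0.002], [0.141, 0.99, -0.001], [0.002, -0.001, -1.0]]
wrist_force: [-1.2, 0.2, -0.4]
gripper_width: 0.862
```

Emit:
play_rows:
  deltas:
    - [0, 0, 0, 0, 0, 0, 75]
    - [0, 0, 0, 0, 0, 0, 75]

```text
time_s: 39.7
tcp_pos: [0.5198, 0.1703, 0.133]
ee_rot: [[-0.99, 0.144, -0.002], [0.144, 0.99, -0.002], [0.002, -0.002, -1.0]]
wrist_force: [0.8, -0.5, 0.1]
gripper_width: 0.863
```

Run:
```python
from h import *
s=st()
d,s=wristcam(); cc=lambda z:np.array([.5185,.1713,z])
crop(d,(130,60,430,300),2.6,'w28',[circ(cc(.019),.025),circ(cc(.019),.0155)])
goto(.519,.1713,.0075,81.7)
```

```text
t 39.7 p [0.5198 0.1703 0.133 ] ydir 81.74 z [-0.002 -0.002 -1.   ] F [ 0.8 -0.5  0.1] w 75.0 j6 -133.4
goto [0.064, 0.028, 5.058, -0.009, -0.003, 0.004] t 39.75
```

View pics/w28.png

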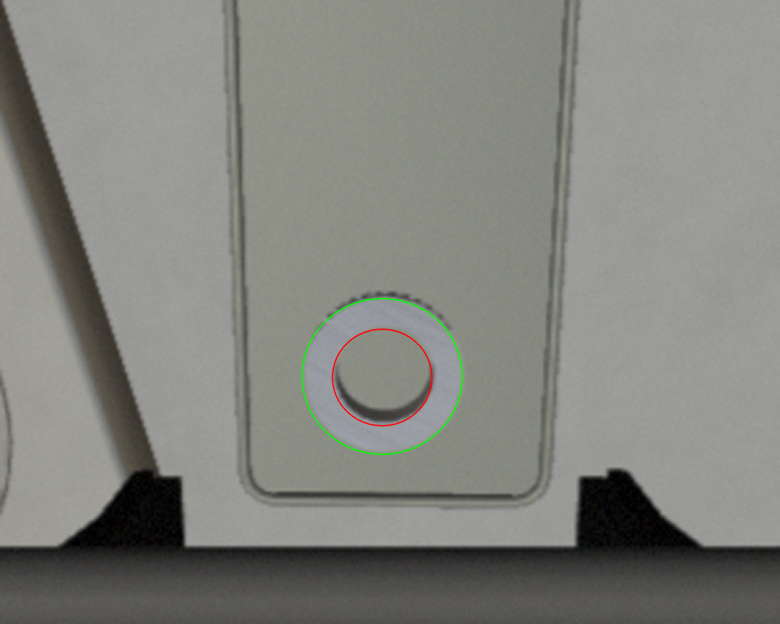

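Emit:
play_rows:
  deltas:
    - [0.08, 0.05, 0.8, 0, 0, 0, 60]
    - [0.08, 0.05, 2.0, 0, 0, 0, 60]
    - [0.08, 0.05, 3.2, 0, 0, 0, 60]
    - [0.08, 0.05, 4.2, 0, 0, 0, 60]
    - [0.08, 0.05, 4.7, 0, 0, 0, 60]
    - [0.08, 0.05, 4.9, 0, 0, 0, 60]
    - [0.08, 0.05, 4.97, 0, 0, 0, 60]
    - [0.08, 0.05, 4.97, 0, 0, 0, 60]
    - [0.08, 0.05, 4.97, 0, 0, 0, 60]

```text
time_s: 40.65
tcp_pos: [0.5193, 0.1728, 0.011]
ee_rot: [[-0.99, 0.144, 0.002], [0.144, 0.99, 0.001], [-0.002, 0.002, -1.0]]
wrist_force: [-0.5, 0.2, -1.2]
gripper_width: 0.689
```

Run:
```python
from h import *
s=st()
goto(.518,.1715,.0092,81.7)
```

```text
t 40.65 p [0.5193 0.1728 0.011 ] ydir 81.74 z [ 0.002  0.001 -1.   ] F [-0.5  0.2 -1.2] w 59.9 j6 -133.7
goto [0.046, -0.059, 0.071, 0.018, 0.021, 0.009] t 40.65
```

Emit:
play_rows:
  deltas:
    - [0.02, -0.01, 0.04, 0, 0, 0, 60]
    - [0.02, -0.01, 0.05, 0, 0, 0, 54]
    - [0.02, -0.01, 0.05, 0, 0, 0, 40]
    - [0.02, -0.01, 0.05, 0, 0, 0, 40]
    - [0.02, -0.01, 0.05, 0, 0, 0, 40]
    - [0.02, -0.01, 0.05, 0, 0, 0, 40]

```text
time_s: 41.25
tcp_pos: [0.518, 0.1721, 0.0087]
ee_rot: [[-0.99, 0.144, 0.0], [0.144, 0.99, -0.0], [-0.0, -0.0, -1.0]]
wrist_force: [-0.8, 0.2, 2.9]
gripper_width: 0.568
```

Run:
```python
from h import *
s=st()
d,s=wristcam(); crop(d,(200,150,350,290),5,'w29')
T=np.array(d['T_tool_cam']);K=np.array(d['camera_matrix']);Ti=np.linalg.inv(T)
for x in (.024,.025,.026,.027):
    c=Ti@np.array([x,0,-(.019-s['tcp_pos'][2]),1]); p=K@c[:3]; p=p[:2]/p[2]; print(x,(p-[200,150]+.5)*5-.5)
goto(.6105,-.2626,.165,84.7)
```

```text
t 41.25 p [0.518  0.1721 0.0087] ydir 81.74 z [ 0. -0. -1.] F [-0.8  0.2  2.9] w 49.4 j6 -133.7
0.024 [375.0326 362.6127]
0.025 [375.0223 351.9752]
0.026 [375.0121 341.3036]
0.027 [375.0018 330.5976]
goto [-6.159, -16.678, -6.25, -0.001, 0.0, -0.593] t 41.3
```

View pics/w29.png

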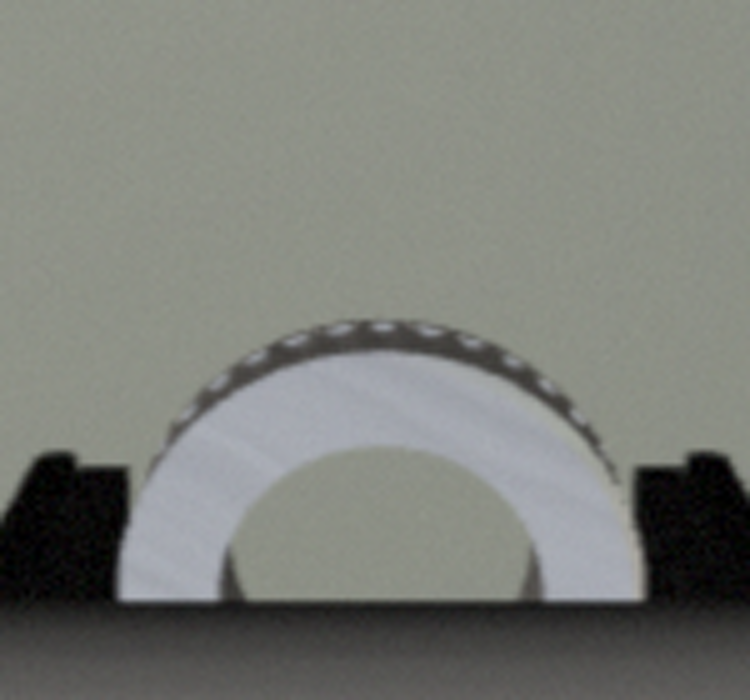

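Emit:
play_rows:
  deltas:
    - [0, 0, -0.3, 0, 0, 0, 40]
    - [0, 0, -1.2, 0, 0, 0, 40]
    - [0, 0, -2.6, 0, 0, 0, 40]
    - [0, 0, -4.2, 0, 0, 0, 40]
    - [-0.3, -0.7, -5.7, 0, 0, 0, 40]
    - [-0.8, -2.1, -6.25, 0, 0, -0.1, 40]
    - [-1.4, -3.8, -6.25, 0, 0, -0.2, 40]
    - [-2, -5.5, -6.25, 0, 0, -0.3, 40]
    - [-2.6, -7.2, -6.25, 0, 0, -0.4, 40]
    - [-3.3, -8.9, -6.25, 0, 0, -0.5, 40]
    - [-3.9, -10.6, -6.25, 0, 0, -0.59, 40]
    - [-4.5, -12.3, -6.25, 0, 0, -0.59, 40]

```text
time_s: 42.5
tcp_pos: [0.5851, -0.1501, 0.165]
ee_rot: [[-0.996, 0.093, 0.0], [0.093, 0.996, 0.0], [-0.0, 0.0, -1.0]]
wrist_force: [0.4, 0.4, -1.8]
gripper_width: 0.577
```

Run:
```python
from h import *
s=st()
goto(.6092,-.2626,.13,84.7)
```

```text
t 42.5 p [ 0.5851 -0.1501  0.165 ] ydir 84.69 z [ 0.  0. -1.] F [ 0.4  0.4 -1.8] w 50.2 j6 -96.2
goto [-1.377, -4.391, 1.397, 0.003, 0.001, -0.002] t 42.5
```

Emit:
play_rows:
  deltas:
    - [-0.5, -1.6, 0, 0, 0, 0, 40]
    - [-1, -3.2, 0.2, 0, 0, 0, 40]
    - [-1.3, -4.2, 0.6, 0, 0, 0, 40]
    - [-1.38, -4.39, 1.0, 0, 0, 0, 40]
    - [-1.38, -4.39, 1.4, 0, 0, 0, 40]
    - [-1.38, -4.39, 1.4, 0, 0, 0, 40]
    - [-1.38, -4.39, 1.4, 0, 0, 0, 40]
    - [-1.38, -4.39, 1.4, 0, 0, 0, 40]

```text
time_s: 43.3
tcp_pos: [0.6098, -0.2598, 0.1307]
ee_rot: [[-0.996, 0.091, 0.001], [0.091, 0.996, -0.0], [-0.001, -0.0, -1.0]]
wrist_force: [-0.1, -0.2, -0.8]
gripper_width: 0.567
```

Emit:
play_rows:
  deltas:
    - [0, 0, 0.3, 0, 0, 0, 40]
    - [0, 0, 0.6, 0, 0, 0, 40]
    - [0, 0, 0.9, 0, 0, 0, 40]
    - [0, 0, 0.9, 0, 0, 0, 40]
    - [0, 0, 0.9, 0, 0, 0, 40]

```text
time_s: 43.8
tcp_pos: [0.6092, -0.2608, 0.1068]
ee_rot: [[-0.996, 0.093, -0.001], [0.093, 0.996, -0.0], [0.001, -0.0, -1.0]]
wrist_force: [-0.2, 0.7, 0.6]
gripper_width: 0.571
```

Run:
```python
from h import *
s=st()
goto(.6092,-.2626,.0880,84.7)
d,s=wristcam(); crop(d,(200,150,350,290),5,'w30')
```

```text
t 43.8 p [ 0.6092 -0.2608  0.1068] ydir 84.69 z [-0.001 -0.    -1.   ] F [-0.2  0.7  0.6] w 49.7 j6 -86.1
goto [-0.009, -0.07, 0.752, -0.001, -0.01, -0.002] t 43.8
```

View pics/w30.png

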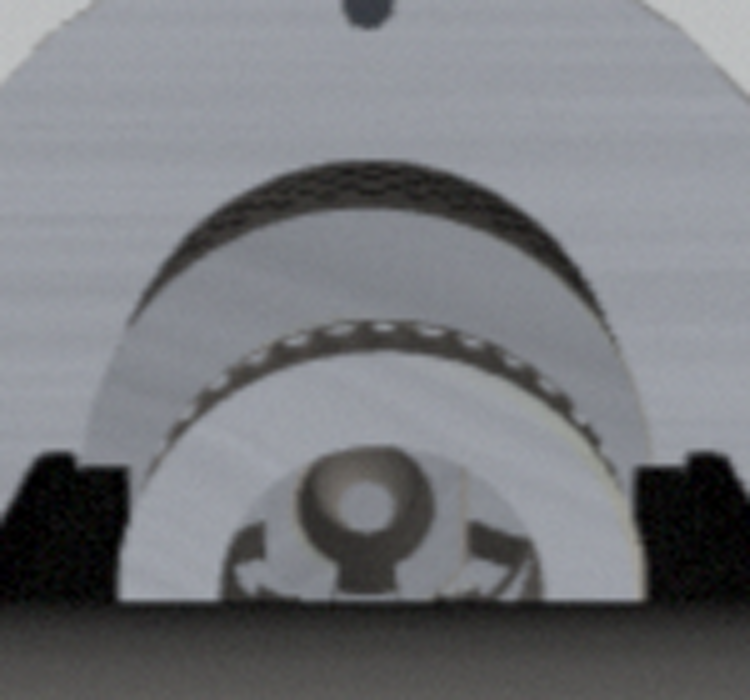

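Emit:
play_rows:
  deltas:
    - [-0.01, -0.07, 0, 0, 0, 0, 40]
    - [-0.01, -0.07, 0.1, 0, 0, 0, 40]
    - [-0.01, -0.07, 0.2, 0, 0, 0, 40]
    - [-0.01, -0.07, 0.3, 0, 0, 0, 40]
    - [-0.01, -0.07, 0.4, 0, 0, 0, 40]
    - [-0.01, -0.07, 0.5, 0, 0, 0, 40]
    - [-0.01, -0.07, 0.5, 0, 0, 0, 40]

```text
time_s: 44.55
tcp_pos: [0.6091, -0.2625, 0.0942]
ee_rot: [[-0.996, 0.093, -0.001], [0.093, 0.996, 0.0], [0.001, 0.0, -1.0]]
wrist_force: [-0.4, -0.1, -0.1]
gripper_width: 0.564
```

Run:
```python
from h import *
s=st()
goto(.6092,-.2626,.0877,84.7)
```

```text
t 44.55 p [ 0.6091 -0.2625  0.0942] ydir 84.68 z [-0.001  0.    -1.   ] F [-0.4 -0.1 -0.1] w 49.1 j6 -85.9
goto [-0.005, -0.005, 0.259, 0.003, -0.012, -0.005] t 44.55
```

Emit:
play_rows:
  deltas:
    - [0, 0, 0.05, 0, 0, 0, 40]
    - [0, 0, 0.1, 0, 0, 0, 40]
    - [0, 0, 0.15, 0, 0, 0, 40]
    - [0, 0, 0.2, 0, 0, 0, 40]
    - [0, 0, 0.23, 0, 0, 0, 40]
    - [0, 0, 0.26, 0, 0, 0, 40]
    - [0, 0, 0.28, 0, 0, 0, 40]
    - [0, 0, 0.28, 0, 0, 0, 40]

```text
time_s: 45.35
tcp_pos: [0.6094, -0.2626, 0.0878]
ee_rot: [[-0.996, 0.093, 0.0], [0.093, 0.996, -0.0], [-0.0, -0.0, -1.0]]
wrist_force: [-0.5, 0.1, -1.5]
gripper_width: 0.569
```

Run:
```python
from h import *
s=st()
```

```text
t 45.35 p [ 0.6094 -0.2626  0.0878] ydir 84.68 z [ 0. -0. -1.] F [-0.5  0.1 -1.5] w 49.5 j6 -85.9
```

Emit:
play_rows:
  deltas:
    - [0, 0, 0.02, 0, 0, 0, 40]
    - [0, 0, 0.04, 0, 0, 0, 40]
    - [0, 0, 0.04, 0, 0, 0, 40]

```text
time_s: 45.65
tcp_pos: [0.6095, -0.2626, 0.0878]
ee_rot: [[-0.996, 0.092, 0.0], [0.092, 0.996, -0.0], [-0.0, -0.0, -1.0]]
wrist_force: [-1.8, 1.5, 4.5]
gripper_width: 0.575
```

Run:
```python
from h import *
s=st()
```

```text
t 45.65 p [ 0.6095 -0.2626  0.0878] ydir 84.7 z [ 0. -0. -1.] F [-1.8  1.5  4.5] w 50.0 j6 -85.9
```

Contact at 0.0878 (expected 0.0877). Release and rise.

Emit:
play_rows:
  deltas:
    - [0, 0, 0.02, 0, 0, 0, 56]
    - [0, 0, 0.0, 0, 0, 0, 66]
    - [0, 0, 0, 0, 0, 0, 70]
    - [0, 0, -0.3, 0, 0, 0, 70]
    - [0, 0, -1.0, 0, 0, 0, 75]
    - [0, 0, -2.0, 0, 0, 0, 75]
    - [0, 0, -3.2, 0, 0, 0, 75]
    - [0, 0, -4.3, 0, 0, 0, 75]
    - [0, 0, -5, 0, 0, 0, 75]
    - [0, 0, -5, 0, 0, 0, 75]
    - [0, 0, -5, 0, 0, 0, 75]

```text
time_s: 46.75
tcp_pos: [0.6092, -0.2624, 0.2115]
ee_rot: [[-0.996, 0.093, 0.0], [0.093, 0.996, 0.001], [-0.0, 0.001, -1.0]]
wrist_force: [0.8, 0.1, -0.6]
gripper_width: 0.859
```

Run:
```python
from h import *
s=st()
d,s=wristcam(); cc=lambda z:np.array([.6105,-.2627,z])
crop(d,(180,100,380,280),3.8,'w31',[circ(cc(.054),.062),circ(cc(.098),.025)])
d=r.capture('side'); cv2.imwrite('pics/s31full.png',d['pixels'][:,:,::-1]); crop(d,(320,170,420,270),6,'s31')
d=r.capture('top'); cv2.imwrite('pics/t31.png',d['pixels'][:,:,::-1])
```

```text
t 46.75 p [ 0.6092 -0.2624  0.2115] ydir 84.66 z [ 0.     0.001 -1.   ] F [ 0.8  0.1 -0.6] w 74.7 j6 -85.9
```

View pics/w31.png

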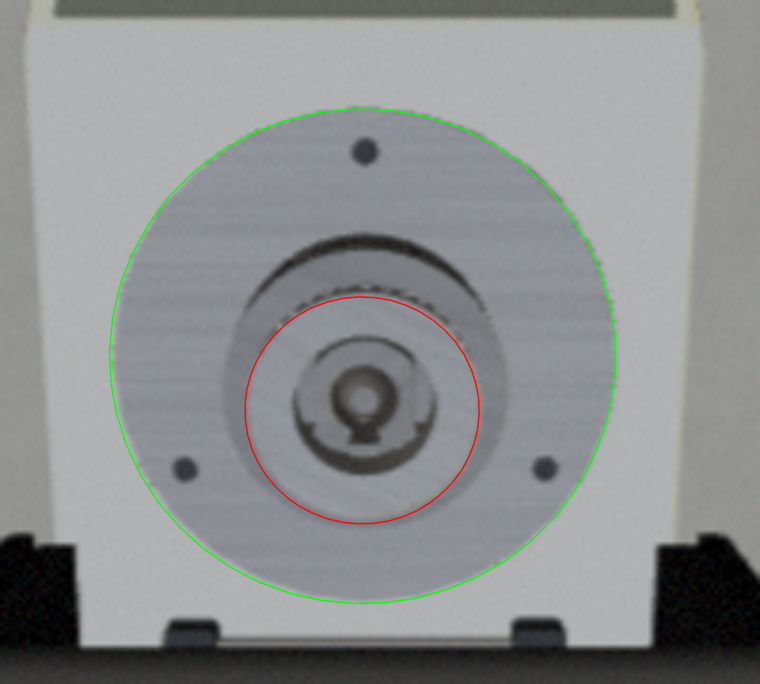

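View pics/s31.png

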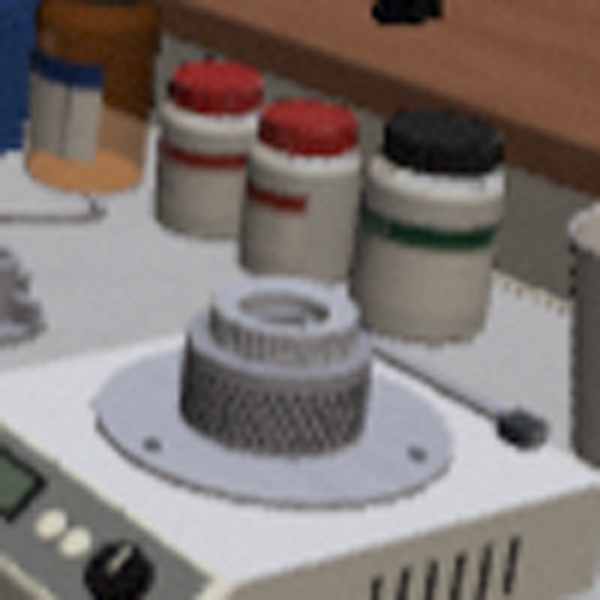

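View pics/s31full.png

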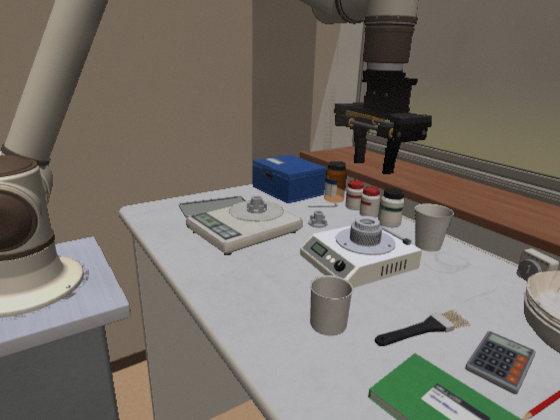

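Run:
```python
from h import *
s=st(); print(r.finish_job())
```

```text
t 46.9 p [ 0.6086 -0.2623  0.21  ] ydir 84.67 z [-0.003  0.001 -1.   ] F [ 0.4 -0.1  0.1] w 75.1 j6 -85.9
the job is handed in; nothing more can be done
None
```

The mill is changed over to the twelve-tooth rotor, and I handed the job in at about 47 s of the 147 s allowed.

**What I did, in the order asked:**
1. Lifted off the cover ring, then the ring sieve, and parked both flat, side by side, on the grey tray.
2. Stood the six-tooth rotor upright on the scale's pan.
3. Slid the twelve-tooth rotor onto the keyed shaft.
4. Put the ring sieve back, then the cover ring on top.

**Last checks:**
- **Heights at contact:** every part in the mill touched down within about 0.2 mm of its expected height: rotor 79.5 mm (expected 79.4), sieve 68.0 mm (67.9), cover ring 87.8 mm (87.7).
- **Forces:** the wrist force readings at each stop stayed under about 8 N.
- **Pictures:** the wrist and side views show the stack level and concentric, with the keyway over the key. The six-tooth rotor was centred on the pan to about 2 mm and was still upright there in the last side view. The four-bladed rotor and the beaker look untouched.

**What disagreed:** the side camera's calibration was a few millimetres off from the wrist camera's. My first estimate of the shaft's position along x was also about 1.5 mm off; I corrected it before lowering the rotor, which then went on without resistance.

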